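# Pack hat-shaped caps brim over brim in a sprung wire carrier

### The arm

A 6-joint arm with a two-finger parallel gripper is mounted at the origin on the work surface. World frame = base frame: x ahead of the robot, y to its left, z up, the work surface at z = 0. Lengths are in mm, angles in rad, forces in N, time in s.
With the tool pointing down it reaches from about 350 to 725 mm from the base axis. Payload 4.3 kg.
Tool frame: the origin (TCP) lies midway between the tips of the shut fingers; the grasp point (between the pads) lies 19 mm behind it (bot.pinch_z is the distance from the TCP to the grasp point, in mm); z points along the fingers, y is the direction in which the jaws open and shut (so a half turn about z gives the same grasp; the last joint's range is limited). The gripper opens to 85 mm and grips with 20 to 120 N. Pads are 22 mm wide; open, the fingers measure 114 mm over their backs; the gripper's body (76 mm by 85 mm) begins 54 mm behind the grasp point. The pads swing forward as they close: fully open they stand 13 mm farther back than shut.
Start: joints at [-1.344, 0.377, 0.081, 1.274, 0, 1.46], TCP at [190.031, -542.729, 231.329] pointing down, gripper open.
Joint ranges: [-2.72, 2.72], [-0.84, 1.66], [-1.02, 1.22], [-1.77, 2.12], [-1.37, 1.28], [-3.14, 3.14]. Speed limits (rad/s): [2.57, 2.57, 3.14, 3.14, 3.14, 3.14].

### API

Orientations are given as a unit quaternion [w, x, y, z].
In Python, from plant import bot gives the robot as it stands. The module is installed in compiled form; this text tells all that it offers.
- The arm moves only by the tool jog_arm, never from a script. Its argument "moves" is a list that holds one entry, the list of rows, each a list of 7 numbers: the finger opening in m, from 0 to 0.0854, then the shift along the tool's x, y, z in m, then the turn, a rotation vector about the tool's x, y, z in degrees. A call has 1 to 5 rows; each row shifts and turns the pose as measured when the row begins, along the tool's axes as they then stand; what a row does not reach is not made up. A row lasts 1/12 s, in which the tool goes at most 41.7 mm and 7.16 degrees, less where a joint would pass 70% of its speed; a pose out of reach is approached as far as the arm can. A call is refused whole if a number of a shift passes 0.0417 or a number of a turn 7.16, either way. A call with a gripper value outside its range is refused whole. The fingers move at their own pace and stop on an object; "force" is the grip in N (left out, the last holds). Time passes only in rows, so rows that do not move let the fingers close. It gives the time, the measured TCP pose, the force and the opening at its end, in the units of the state.
- bot.sense(): the state, without advancing time (a new reading comes with each control period).
- bot.snapshot(name): name is "scene" or "top" or "wrist"; returns the picture (384x512x3 uint8, blue, green, red); there is no depth.
- bot.camera_model(name): a dict with "fx", "fy", "cx", "cy" (pixels), "rvec" (rotation vector, rad) and "tvec" (3), from world to camera coordinates, as OpenCV has them. Camera axes: x right, y down, z forward; pixel columns grow to the right and rows downward; lengths in mm; the calibration is good to about 2 mm. A picture is of the moment at which its call begins: read the wrist's pose just before it. camera_model takes no time and is no camera call; for the wrist camera it gives the pose at the moment of the call.
- bot.close_job(): hands the job in, once; it reports no verdict.
Trained networks look in the newest picture that a camera, given by its name, has taken for a name from the list of things; names that differ only in an ending like _2 or _b are one class to them, and where a whole thing is asked for, a point or a joint stands for the part that bears it (a point fixed in the world has none). Each returns a list of dicts, best first, with "conf" (0 to 1); they miss things now and then, are a little off and sometimes report something else, mostly with a low value. They report only what shows in the picture. A call takes as long as a camera call. They do not tell look-alikes from the thing itself.
- bot.search_frame(camera, target): "xy" ([column, row] in pixels, amid what is visible of it).
- bot.silhouettes(camera, target): "region" (384x512 bool, what is visible of it) and "xy" ([column, row] in pixels, amid what is visible of it).
The state is a dict: "t": time; "joint_positions": joint angles; "joint_vel": joint speeds; "joint_torque": joint torques, N m; "position": TCP position; "tcp_rot": TCP orientation; "ft_force": force on the tool from outside, world axes, zero at the start; "moment": the same for the moment, N m; "finger_gap": opening from 0.0 (shut) to 1.0 (fully open).
Only numpy, scipy, OpenCV 4.12 (cv2) and the standard library are available. Lean on these libraries where they do the work, as an engineer would, in place of code of your own. Each camera call takes 0.05 s, during which the arm holds its last target.

### The job

Pack the three steel caps into the wire carrier in one tight row, alternately crown up and crown down: the cap already inside stays crown up, next to it comes the cap now lying on its side, tipped over to stand on its crown, and last the cap standing on its brim, as it stands. Slide them in from the mouth so that their brims interleave and the last cap lifts the sprung finger, which must end bearing down on its crown; push gently until the row is snug against the end stop, without ramming it, let go, and leave the other things on the bench undisturbed.

Things in the scene. Friction and masses are not known exactly. Their poses are not given: they have to be found in the camera images.
- carrier: Open-ended carrier of steel wire, fixed on the bench; caps slide on the bench between its rails. Origin on the bench, on the lane's centre line at its closed end; x runs along the lane out to the mouth, z up. An end stop (plate 56 mm wide, 33 high) is clamped across the lane anywhere from x = 0 to 24 mm: where is not told. Behind it, to x = -100 mm, are the foot and the finger's pivot, 58 mm high.
- carrier_mouth (a point): Middle of the carrier's mouth, on the bench on the lane's centre line, at x = 205 mm, where the rails end; axes as the carrier's. Rails: two wires a side, tops 31 mm high, leaving a lane 60 mm wide up to x = 170 mm and then flaring to 92 mm wide at the mouth.
- finger_roller (a point): Underside of the roller of the sprung hold-down finger: 26.5 mm up at rest, at x = 132 mm on the lane. The roller is 14 mm in diameter and 9 wide; the finger is a steel bar 14 mm wide, pivoted behind the stop, running over the lane's centre line at 44 to 48 mm up and ending at x = 139 mm. Caps are 30 mm high: one pushed in from the mouth lifts the roller 3.5 mm and rolls under it.
- finger (a joint): Angle of the sprung finger: 0 at rest (roller down), growing as it is lifted, about 0.02 rad with a cap beneath. Its spring presses the roller down with 2 to 3 N; pushing a cap beneath it takes some 5 N more.
- cap_a_mid (a point): Cap already in the carrier, on its brim, short of the stop by an untold gap (up to 35 mm). All three caps are alike: solid hat-shaped steel closures, about 280 g; brim 56 mm in diameter, 5 thick; crown 40 mm in diameter, rising 25 mm from it; 30 mm high in all. Point: on the axis, 15 mm from either face; z axis from brim to crown. Side by side, alternately up and down, touching caps have centres 48 mm apart.
- cap_b_mid (a point): Like cap lying on its side on the open bench, on the edges of brim and crown: its z axis (brim to crown) points sideways and 18 degrees down; the brim's upper edge is 55 mm up. Point: its centre, as above. A light push at the top of the brim towards the crown tips it on to its crown (it then stands 30 mm high, brim up); the other way stands it on its brim.
- cap_c_mid (a point): Like cap standing on its brim, crown up, on the open bench. Point: its centre, as above, 15 mm up.
- vial1: Bystander: amber glass vial, 24 mm in diameter, 50 mm high, beside the carrier. Origin under its centre.
- vial2: Bystander: amber glass vial like the other, on the open bench to the robot's right. Origin under its centre.
- tube: Bystander: clear screw-cap tube, 29 mm in diameter, 75 mm high, on the other side of the carrier. Origin under its centre.
- beaker: Bystander: glass beaker, 68 mm in diameter, 80 mm high, to the robot's left. Origin under its centre.
- jar: Bystander: white jar with yellow cap, 70 mm in diameter, 110 mm high, at the back left. Origin under its centre.
Things that resemble listed ones, but are neither listed nor needed, are in the scene too. Leave any brown or turquoise look-alike of the part that bears cap_a_mid alone. What is shaped like the part that bears cap_b_mid but green is not meant.

How it is judged (in metres and radians):
On the way, in this order (a step that is already met when the one before it is completed fails the run):
1. the lying cap has been tipped to stand on its crown, brim up (angle between cap_b_mid's own z axis and vertical above 3.04159 rad and height (world z) of cap_b_mid below 0.02 m), for 0.2 s.
2. the tight row, crown up, down, up, is pressed against the end stop (more than 3 N) (horizontal distance between cap_a_mid and cap_b_mid below 0.0505 m and horizontal distance between cap_b_mid and cap_c_mid below 0.0505 m and angle between cap_b_mid's own z axis and vertical above 3.07159 rad and x of cap_a_mid in the frame of carrier below 0.056 m and contact force between cap_a and carrier above 3 N), for 0.05 s.
At the end, for the whole second after the job is handed in: Caps flat in a row in the carrier, at rest: first crown up, second crown down, third crown up, neighbours' centres under 50.5 mm apart (48 touch), first and third under 56 and 154 mm from the closed end, finger pressing on the third over 0.5 N, all upright within 4 degrees (horizontal distance between cap_a_mid and cap_b_mid below 0.0505 m and horizontal distance between cap_b_mid and cap_c_mid below 0.0505 m and x of cap_a_mid in the frame of carrier below 0.056 m and x of cap_c_mid in the frame of carrier below 0.154 m and angle between each of cap_a_mid, cap_c_mid's own z axis and vertical below 0.07 rad and angle between cap_b_mid's own z axis and vertical above 3.07159 rad and height (world z) of each of cap_a_mid, cap_b_mid, cap_c_mid below 0.018 m and contact force between finger and cap_c above 0.5 N and linear speed of each of cap_a, cap_b, cap_c below 0.01 m/s).
It fails at once if the row was rammed: more than 30 N between the first cap and the carrier (contact force between cap_a and carrier above 30 N).
It fails at once if a bystander (vial, tube, beaker or jar) was moved more than 30 mm (distance of any of vial1, vial2, tube, beaker, jar from where it was at the start of the episode above 0.03 m).
It also fails if it takes over 69 s, if anything falls off the work surface, if the arm or the gripper's body presses on something with over 40 N, if the wrist force passes 120 N, or if a joint passes its speed limit or range.

## Working session

There is one attempt and no reset: what is moved stays moved. The work goes in short steps, Python scripts to look and compute and a tool call to move; the robot and the scene stay as the last step left them, time stands still between calls to the robot, and variables do not carry over. Pictures are saved under pics/ and viewed, and the job is handed in when it is done.

Besides the shell and the picture viewer there is one more tool, called after "Emit:" by a JSON object that holds its "name" and its "arguments", one argument or row to a line. jog_arm: Moves the arm, as the interface text tells. Its arguments: {"type":"object","properties":{"moves":{"type":"array"},"force":{"type":"number"}},"required":["moves"]}

```bash
mkdir -p pics
python3 - <<'E'
from plant import bot
import cv2
for n in ("scene","top"):
    im=bot.snapshot(n); cv2.imwrite(f"pics/{n}0.png",im)
    m=bot.camera_model(n); print(n,{k:(v if not hasattr(v,'tolist') else v.tolist()) for k,v in m.items()})
    for t in ("cap_a_mid","carrier","vial1","tube","beaker","jar","finger"):
        try: print(n,t,[(round(d['conf'],2),[round(float(x)) for x in d['xy']]) for d in bot.search_frame(n,t)])
        except Exception as e: print(t,e)
print(bot.sense())
E
```

```text
scene {'fx': 388.5433792463258, 'fy': 388.5433792463258, 'cx': 255.94502161019295, 'cy': 188.4164820247069, 'rvec': [2.322170911222125, 0.6696880898845373, -0.23344697764938077], 'tvec': [-435.16845236430134, -186.5678511652549, 1241.745354056358]}
scene cap_a_mid [(0.71, [264, 146]), (0.66, [291, 170]), (0.57, [341, 172])]
scene carrier [(0.65, [296, 158])]
scene vial1 [(0.67, [316, 179]), (0.65, [162, 327])]
scene tube [(0.73, [252, 158])]
scene beaker [(0.67, [286, 105])]
scene jar [(0.61, [344, 121])]
scene finger [(0.72, [293, 154])]
top {'fx': 365.21728236368006, 'fy': 365.21728236368006, 'cx': 253.17696719693657, 'cy': 188.35492130226626, 'rvec': [2.144406699869792, -2.0970077035163026, 0.19519438919353915], 'tvec': [-32.484734658138954, 529.5444383425973, 857.9272307579736]}
top cap_a_mid [(0.83, [175, 233]), (0.83, [168, 133]), (0.65, [199, 185]), (0.17, [346, 161])]
top carrier [(0.87, [164, 187])]
top vial1 [(0.48, [202, 151]), (0.43, [412, 184])]
top tube [(0.7, [210, 217])]
top beaker []
top jar [(0.65, [98, 160])]
top finger [(0.7, [182, 184])]
{'t': 0.8, 'joint_positions': array([-1.34428886e+00,  3.77286085e-01,  8.10669080e-02,  1.27439197e+00,
       -2.48592144e-05,  1.46049456e+00]), 'joint_vel': array([-9.62039733e-04,  8.70420543e-05,  5.77957098e-04,  9.90608428e-04,
        6.07257324e-04, -7.32182963e-04]), 'joint_torque': array([-1.29046679e-03, -4.63457608e+01,  2.70142543e+01, -1.53631840e-04,
        1.17292334e-04, -4.28650779e-06]), 'position': array([ 190.03817691, -542.76468602,  231.36329096]), 'tcp_rot': array([ 9.31539594e-05,  9.85853419e-01,  1.67609746e-01, -7.03200777e-06]), 'ft_force': array([-0.40396843, -0.39764351, -0.54476689]), 'moment': array([0.00410887, 0.01463533, 0.0024533 ]), 'finger_gap': 1.0007980225498838}
```

Run:
```python
import cv2
for n in ("scene0","top0"):
    im=cv2.imread(f"pics/{n}.png"); cv2.imwrite(f"pics/{n}_v.png",cv2.resize(im,(800,600),interpolation=cv2.INTER_CUBIC))
im=cv2.imread("pics/top0.png"); cv2.imwrite("pics/topcrop.png",cv2.resize(im[100:280,60:300],(800,600),interpolation=cv2.INTER_CUBIC))
```

```text
(no output)
```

View pics/scene0_v.png

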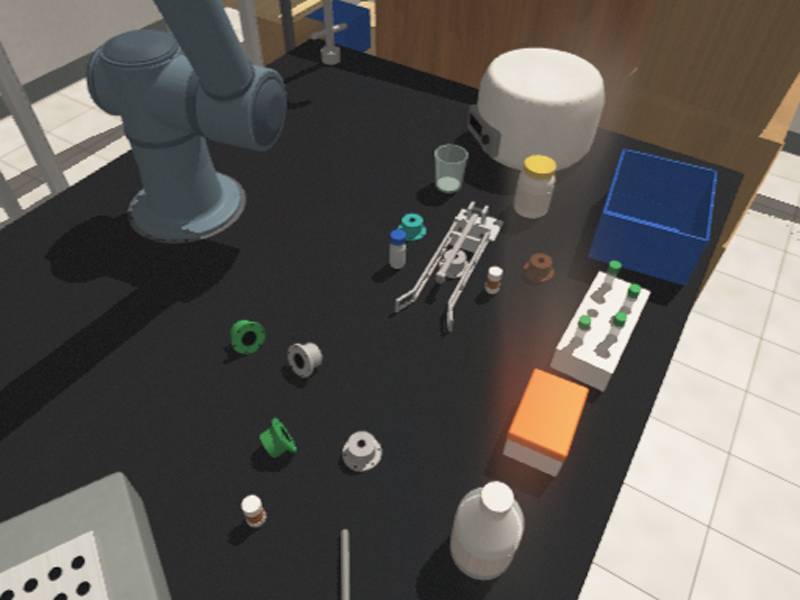

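View pics/top0_v.png

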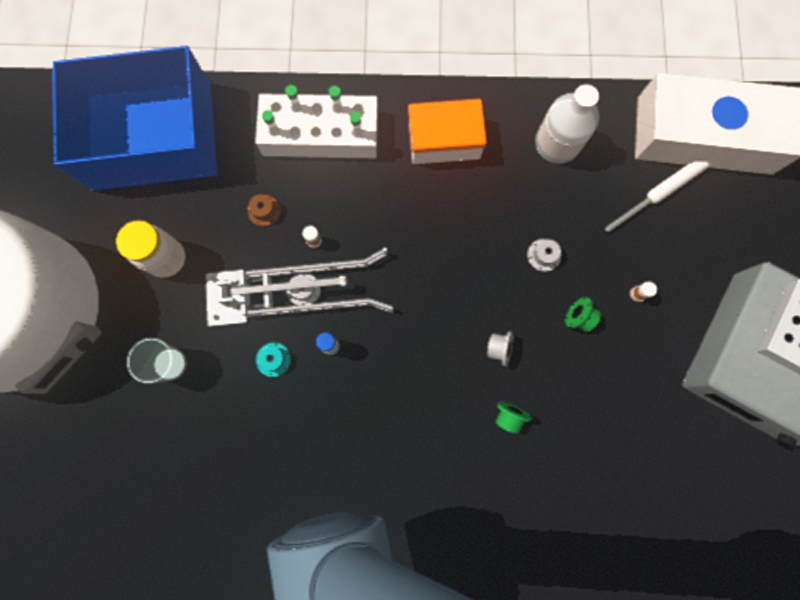

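View pics/topcrop.png

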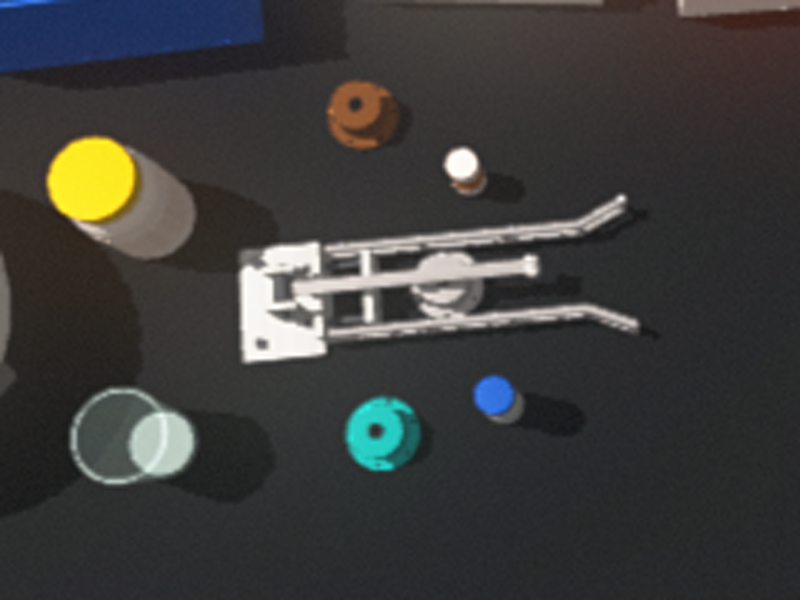

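```bash
cat > h.py <<'E'
import numpy as np, cv2
from plant import bot
from scipy.optimize import least_squares, minimize
def cam(n):
    m=bot.camera_model(n); R=cv2.Rodrigues(np.array(m['rvec'],float))[0]; t=np.array(m['tvec'],float).ravel()
    K=np.array([[m['fx'],0,m['cx']],[0,m['fy'],m['cy']],[0,0,1.]])
    return K,R,t
def unproj(c,uv,z):
    K,R,t=c; d=R.T@np.linalg.inv(K)@np.array([uv[0],uv[1],1.]); o=-R.T@t
    return o+d*(z-o[2])/d[2]
def proj(c,P):
    K,R,t=c; q=(np.atleast_2d(P)@R.T+t)@K.T; return q[:,:2]/q[:,2:]
A=np.linspace(0,2*np.pi,48,endpoint=False)
def capmask(c,mid,zax,S=4,shape=(384,512)):
    zax=np.array(zax)/np.linalg.norm(zax); u=np.cross(zax,[0.3,0.5,0.81]);u/=np.linalg.norm(u);v=np.cross(zax,u)
    m=np.zeros(shape,np.uint8)
    def ring(r,h): return mid+zax*h+r*(np.cos(A)[:,None]*u+np.sin(A)[:,None]*v)
    for r,h0,h1 in((28,-15,-10),(20,-10,15)):
        p=proj(c,np.vstack([ring(r,h0),ring(r,h1)]))
        h=cv2.convexHull(p.astype(np.float32)); cv2.fillConvexPoly(m,np.round(h*16).astype(np.int32),255,cv2.LINE_AA,4)
    return m.astype(float)/255
def iou(m,r): r=r.astype(float); return (np.minimum(m,r)).sum()/np.maximum(m,r).sum()
E
python3 - <<'E'
from h import *
ct,cs=cam('top'),cam('scene')
f=lambda p:(60+p[0]*.3,100+p[1]*.3)
for nm,p,z in [('mouthL',(622,200),31),('mouthR',(636,325),31),('flL',(580,225),31),('flR',(588,308),31),('rail0L',(328,248),31),('rail0R',(332,330),31),('tip',(535,265),46),('A',(447,270),30)]:
    print(nm,unproj(ct,f(p),z).round(1))
def fit(n,near,cls='cap_a_mid'):
    c=cam(n); L=bot.silhouettes(n,cls)
    for d in L:
        if np.hypot(*(np.array(d['xy'])-near))<14: return c,d['region']
    print('none',[d['xy'] for d in L])
for n,nc,nb in(('top',(349,162),(320,222)),):
    pass
for name,near in(('C',{'top':(349,162),'scene':(231,289)}),('B',{'top':(320,222),'scene':(195,230)})):
    obs=[]
    for n in('top','scene'):
        bot.snapshot(n); r=fit(n,near[n])
        if r: obs.append((n,)+r)
    for sub in ([o] for o in obs):
        go=sub; n,c,r=go[0]
        p0=unproj(c,near[n],15)[:2] if name=='C' else unproj(c,near[n],25)[:2]
        best=None
        for yaw in ([0] if name=='C' else np.arange(0,6.28,.5)):
            def cost(q):
                if name=='C': m=capmask(c,np.array([q[0],q[1],15]),[0,0,1])
                else:
                    a=np.radians(18); zx=[np.cos(q[2])*np.cos(a),np.sin(q[2])*np.cos(a),-np.sin(a)]
                    m=capmask(c,np.array([q[0],q[1],15*np.sin(a)*-1+28*np.cos(a)+0+2*15*np.sin(a)*0+15*np.sin(a)*2]),zx)
                return 1-iou(m,r)
            x0=list(p0)+([] if name=='C' else [yaw])
            s=minimize(cost,x0,method='Nelder-Mead',options=dict(initial_simplex=np.array([x0]+[[*(np.array(x0)+np.eye(len(x0))[i]*(12 if i<2 else .4))] for i in range(len(x0))])))
            if best is None or s.fun<best.fun: best=s
        print(name,n,best.x.round(2),round(1-best.fun,3))
E
python3 - <<'E'
import cv2
im=cv2.imread("pics/top0.png"); cv2.imwrite("pics/cropBC.png",cv2.resize(im[140:290,290:440],(600,600),interpolation=cv2.INTER_CUBIC))
E
```

```text
mouthL [607.7  -1.9  31. ]
mouthR [510.1 -15.   31. ]
flL [587.1  29.9  31. ]
flR [522.4  21.7  31. ]
rail0L [564.7 222.7  31. ]
rail0R [501.1 215.2  31. ]
tip [551.7  61.8  46. ]
A [549.7 130.6  30. ]
none [[174.8, 231.4], [166.7, 132.4], [197.0, 184.7]]
none [[345.7, 171.8], [288.7, 169.2], [263.8, 146.2]]
none [[175.7, 233.4], [167.6, 134.0], [196.9, 185.4]]
none [[264.6, 143.7], [346.1, 170.4], [292.6, 168.0]]
```

View pics/cropBC.png

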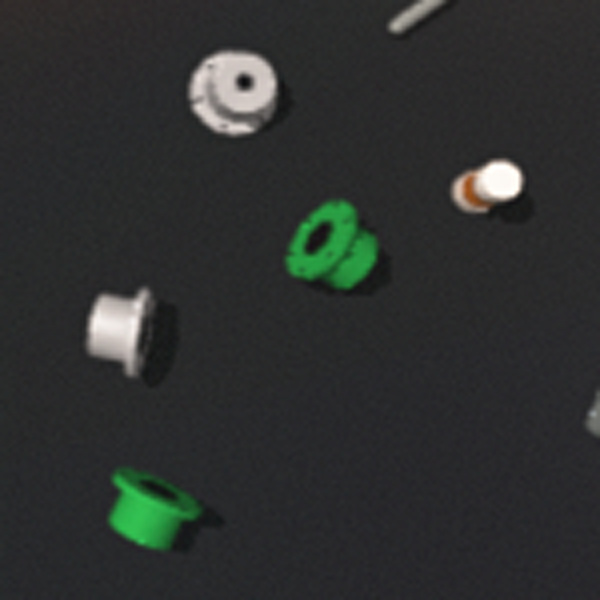

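Run:
```python
from h import *
obs={}
im={}
for n in('top','scene'):
    im[n]=bot.snapshot(n)
    for t in('cap_b_mid','cap_c_mid'):
        L=bot.silhouettes(n,t); print(n,t,[(round(d['conf'],2),np.round(d['xy']).tolist(),int(d['region'].sum())) for d in L])
        obs[n,t]=L
near={('C','top'):(349,162),('C','scene'):(231,289),('B','top'):(320,222),('B','scene'):(195,230)}
H=15*np.sin(np.radians(18)) 
for name in 'CB':
  for n in('top','scene'):
    c=cam(n); g=im[n]; nr=near[name,n]
    L=[d['region'] for t in('cap_b_mid','cap_c_mid') for d in obs[n,t] if np.hypot(*(np.array(d['xy'])-nr))<14]
    rs={'net':L[0]} if L else {}
    # threshold
    th=(g.max(2)>75)&((g.max(2).astype(int)-g.min(2))<60); th=th.astype(np.uint8)
    _,lab,st,_=cv2.connectedComponentsWithStats(th)
    u,v=nr; l=np.bincount(lab[v-6:v+7,u-6:u+7][lab[v-6:v+7,u-6:u+7]>0]).argmax(); rs['th']=lab==l
    for k,r in rs.items():
        best=None
        p0=unproj(c,nr,20)[:2]
        for yaw in ([0] if name=='C' else np.arange(0,6.28,.6)):
            def cost(q):
                if name=='C': m=capmask(c,np.array([q[0],q[1],15]),[0,0,1])
                else:
                    a=np.radians(18); zx=[np.cos(q[2])*np.cos(a),np.sin(q[2])*np.cos(a),-np.sin(a)]
                    m=capmask(c,np.array([q[0],q[1],28*np.cos(a)-15*np.sin(a)]),zx)
                return 1-iou(m,r)
            x0=np.array(list(p0)+([] if name=='C' else [yaw])); N=len(x0)
            sx=np.vstack([x0]+[x0+np.eye(N)[i]*(12 if i<2 else .4) for i in range(N)])
            s=minimize(cost,x0,method='Nelder-Mead',options=dict(initial_simplex=sx))
            if best is None or s.fun<best.fun: best=s
        print(name,n,k,best.x.round(2),round(1-best.fun,3),int(r.sum()))
```

```text
top cap_b_mid [(0.86, [373.0, 200.0], 321), (0.77, [320.0, 223.0], 265), (0.61, [329.0, 268.0], 271), (0.2, [209.0, 218.0], 114)]
top cap_c_mid [(0.54, [348.0, 159.0], 394)]
scene cap_b_mid [(0.72, [172.0, 282.0], 338), (0.71, [155.0, 213.0], 385), (0.54, [196.0, 228.0], 364)]
scene cap_c_mid [(0.75, [231.0, 288.0], 505), (0.53, [297.0, 155.0], 1333)]
C top net [ 612.37 -270.64] 0.934 394
C top th [ 614.46 -269.17] 0.902 370
C scene net [ 614.94 -272.05] 0.899 505
C scene th [ 614.35 -269.96] 0.881 494
B top net [ 452.27 -189.75    1.35] 0.863 265
B top th [ 454.21 -187.55    1.38] 0.802 241
B scene net [ 453.51 -191.42    1.24] 0.891 364
B scene th [ 453.68 -189.47    1.27] 0.751 311
```

```bash
cat >> h.py <<'E'
from scipy.spatial.transform import Rotation as Ro
def tgt_R(ang): # tool x at world angle ang deg, pointing down
    a=np.radians(ang); x=np.array([np.cos(a),np.sin(a),0]); z=np.array([0,0,-1.]); return np.column_stack([x,np.cross(z,x),z])
def plan(pos,ang,grip,n=5,mx=40.,mt=7.0,verb=True):
    s=bot.sense(); p=np.array(s['position'],float); q=s['tcp_rot']; R=Ro.from_quat([q[1],q[2],q[3],q[0]]).as_matrix()
    T=tgt_R(ang); xa=np.degrees(np.arctan2(R[1,0],R[0,0]))
    if verb: print('t',round(s['t'],2),'pos',p.round(1),'xang',round(xa,2),'tilt',round(np.degrees(np.arccos(-R[2,2])),2),'F',np.round(s['ft_force'],1),'gap',round(s['finger_gap'],3),'j',np.round(s['joint_positions'],2))
    rows=[]
    for i in range(n):
        d=R.T@(np.array(pos)-p); k=np.abs(d).max()
        if k>mx: d*=mx/k
        rv=np.degrees(Ro.from_matrix(R.T@T).as_rotvec()); k=np.abs(rv).max()
        if k>mt: rv*=mt/k
        d=np.round(d/1000,4); rv=np.round(rv,1)
        rows.append([grip]+d.tolist()+rv.tolist())
        p=p+R@d*1000; R=R@Ro.from_rotvec(np.radians(rv)).as_matrix()
    print('[',',\n'.join(map(str,rows)),']'); print('end',p.round(1))
E
python3 - <<'E'
from h import *
ct=cam('top')
for p in((372,200),(328,267),(412,184),(320,222)): print(unproj(ct,p,20).round())
plan([437,-249,200],75,0.0)
E
```

```text
[ 512. -324.   20.]
[ 342. -209.   20.]
[ 556. -429.   20.]
[ 453. -191.   20.]
t 1.5 pos [ 190.  -542.7  231.3] xang 19.3 tilt 0.0 F [-0.4  0.1  0.2] gap 1.004 j [-1.34  0.38  0.08  1.27 -0.    1.46]
[ [0.0, 0.04, -0.0237, 0.0038, 0.0, 0.0, -7.0],
[0.0, 0.04, -0.0175, 0.0036, 0.0, 0.0, -7.0],
[0.0, 0.04, -0.012, 0.0034, 0.0, 0.0, -7.0],
[0.0, 0.04, -0.0068, 0.0033, 0.0, 0.0, -7.0],
[0.0, 0.04, -0.0018, 0.0033, 0.0, 0.0, -7.0] ]
end [ 326.8 -380.1  213.9]
```

Emit:
{"name": "jog_arm", "arguments": {
  "moves": [
    [[0.0,0.034,-0.02,0.003,0,0,-7],[0.0,0.036,-0.016,0.003,0,0,-7],[0.0,0.038,-0.012,0.003,0,0,-7],[0.0,0.04,-0.007,0.003,0,0,-7],[0.0,0.04,-0.002,0.003,0,0,-7]]
  ]
}}

```text
t: 1.92
position: [316.3, -392.1, 215.1]
tcp_rot: [0.003, 0.888, 0.46, -0.002]
ft_force: [0.1, -0.8, 0.1]
finger_gap: 0.3
```

Run:
```python
from h import *
plan([437,-249,180],75,0.0)
```

```text
t 1.92 pos [ 316.3 -392.1  215.1] xang 54.8 tilt 0.4 F [ 0.1 -0.8  0.1] gap 0.3 j [-1.02  0.23 -0.16  1.17 -0.    1.17]
[ [0.0, 0.04, 0.0034, 0.0073, 0.1, 0.1, -7.0],
[0.0, 0.04, 0.0084, 0.0075, 0.0, 0.1, -7.0],
[0.0, 0.04, 0.0137, 0.0078, 0.1, 0.2, -6.2],
[0.0, 0.04, 0.0188, 0.0083, -0.0, -0.0, 0.0],
[0.0, 0.0179, 0.0085, 0.0038, -0.0, -0.0, 0.0] ]
end [ 437. -249.  180.]
```

Emit:
{"name": "jog_arm", "arguments": {
  "moves": [
    [[0.0,0.04,0.003,0.007,0.1,0.1,-7],[0.0,0.04,0.008,0.007,0,0.1,-7],[0.0,0.038,0.014,0.008,0.1,0.2,-6.2],[0.0,0.036,0.017,0.008,0,0,0],[0.0,0.022,0.011,0.004,0,0,0]]
  ]
}}

```text
t: 2.33
position: [439.0, -243.9, 181.6]
tcp_rot: [0.002, 0.788, 0.616, 0.001]
ft_force: [0.0, -0.2, -0.0]
finger_gap: 0.003
```

Run:
```python
from h import *
im=bot.snapshot('wrist'); cv2.imwrite('pics/w1.png',im)
c=cam('wrist')
print(proj(c,np.array([[453.5,-189.5,23.6],[437,-249,160],[614,-270,15]])).round())
plan([437,-249,100],75,0.0)
```

```text
[[259. 135.]
 [257. 244.]
 [406. 169.]]
t 2.38 pos [ 440.8 -241.2  181.1] xang 76.26 tilt 0.3 F [ 1.5  2.4 -0.1] gap -0.0 j [-0.63  0.25 -0.23  1.09  0.    1.18]
[ [0.0, -0.0043, -0.0011, 0.04, 0.3, -0.1, 1.3],
[0.0, -0.0042, -0.0008, 0.04, -0.0, -0.0, -0.0],
[0.0, -0.0001, -0.0, 0.0011, -0.0, -0.0, -0.0],
[0.0, -0.0, -0.0, 0.0, -0.0, -0.0, -0.0],
[0.0, -0.0, -0.0, 0.0, -0.0, -0.0, -0.0] ]
end [ 437. -249.  100.]
```

View pics/w1.png

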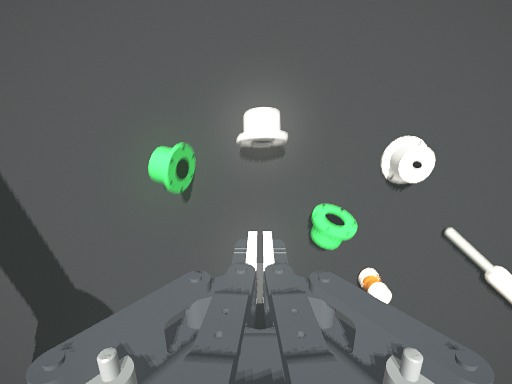

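Emit:
{"name": "jog_arm", "arguments": {
  "moves": [
    [[0.0,-0.004,-0.001,0.04,0.3,0,1.3],[0.0,-0.004,-0.001,0.04,0,0,0],[0.0,0,0,0.035,0,0,0],[0.0,0,0,0.02,0,0,0],[0.0,0,0,0.002,0,0,0]]
  ]
}}

```text
t: 2.8
position: [443.6, -248.2, 43.3]
tcp_rot: [0.005, 0.791, 0.612, 0.002]
ft_force: [-0.3, 0.1, 0.7]
finger_gap: -0.008
```

Run:
```python
from h import *
im=bot.snapshot('wrist'); cv2.imwrite('pics/w2.png',im)
plan([453.5-.26*17,-189.5-.966*17,43],75,0.0,mx=8)
```

```text
t 2.85 pos [ 443.6 -248.2   44.3] xang 75.43 tilt 0.59 F [-0.1  0.6 -0.2] gap 0.001 j [-0.64  0.38 -0.44  0.75  0.    1.19]
[ [0.0, 0.008, -0.001, 0.0002, 0.6, 0.1, 0.4],
[0.0, 0.008, -0.0011, 0.0002, -0.0, 0.0, 0.0],
[0.0, 0.008, -0.0011, 0.0003, -0.0, 0.0, 0.0],
[0.0, 0.008, -0.001, 0.0002, -0.0, 0.0, 0.0],
[0.0, 0.008, -0.0011, 0.0003, -0.0, 0.0, 0.0] ]
end [ 448.8 -208.2   43. ]
```

View pics/w2.png

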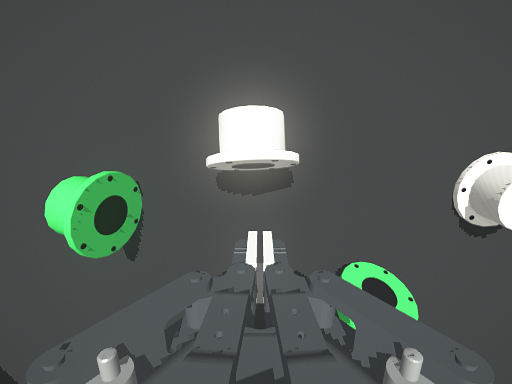

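Emit:
{"name": "jog_arm", "arguments": {
  "moves": [
    [[0.0,0.01,-0.002,0,0.6,0.1,0.4],[0.0,0.01,-0.002,0,0,0,0],[0.0,0.008,-0.002,0,0,0,0],[0.0,0.006,0,0,0,0,0],[0.0,0.002,0,0,0,0,0]]
  ]
}}

```text
t: 3.27
position: [450.2, -213.2, 49.8]
tcp_rot: [0.004, 0.794, 0.608, 0.001]
ft_force: [-0.4, 0.7, -0.7]
finger_gap: -0.002
```

Emit:
{"name": "jog_arm", "arguments": {
  "moves": [
    [[0.0,0.004,0,0,0,0,0],[0.0,0.004,0,0,0,0,0],[0.0,0.004,0,0,0,0,0],[0.0,0.004,0,0,0,0,0],[0.0,0.004,0,0,0,0,0]]
  ]
}}

```text
t: 3.68
position: [458.3, -193.9, 52.7]
tcp_rot: [0.007, 0.794, 0.608, 0.002]
ft_force: [-0.1, 0.2, 0.8]
finger_gap: -0.002
```

Run:
```python
from h import *
im=bot.snapshot('wrist'); cv2.imwrite('pics/w3.png',im)
plan([453.5,-189.5,43],75,0.0,mx=4)
```

```text
t 3.73 pos [ 458.3 -193.1   52.6] xang 74.97 tilt 0.81 F [-0.3  1.5  0.1] gap 0.002 j [-0.53  0.35 -0.46  0.75 -0.    1.31]
[ [0.0, 0.001, -0.0024, 0.004, 0.8, 0.3, -0.0],
[0.0, 0.0009, -0.0023, 0.004, -0.0, -0.0, -0.0],
[0.0, 0.0003, -0.0009, 0.0016, -0.0, -0.0, -0.0],
[0.0, 0.0, 0.0, -0.0, -0.0, -0.0, -0.0],
[0.0, 0.0, 0.0, -0.0, -0.0, -0.0, -0.0] ]
end [ 453.5 -189.5   43. ]
```

View pics/w3.png

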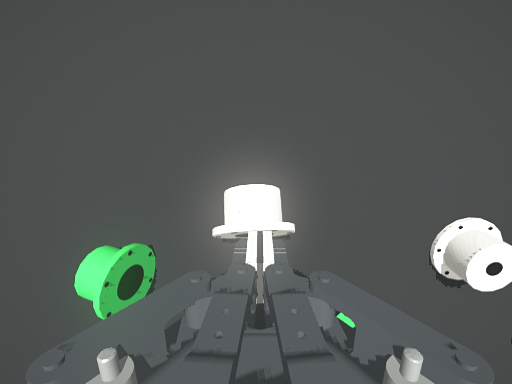

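Emit:
{"name": "jog_arm", "arguments": {
  "moves": [
    [[0.0,-0.012,-0.002,0,0.8,0.3,0],[0.0,-0.006,-0.001,0.005,0,0,0],[0.0,0,0,0.005,0,0,0],[0.0,0,0,0,0,0,0]]
  ]
}}

```text
t: 4.07
position: [450.0, -211.1, 41.5]
tcp_rot: [-0.001, 0.793, 0.609, -0.001]
ft_force: [0.7, -0.6, -0.5]
finger_gap: 0.001
```

Run:
```python
from h import *
im=bot.snapshot('wrist'); cv2.imwrite('pics/w4.png',im)
plan([457,-180,44],75,0.0,mx=4)
```

```text
t 4.12 pos [ 450.  -211.1   41.7] xang 75.0 tilt 0.14 F [ 0.1 -0.9 -0.3] gap -0.002 j [-0.57  0.37 -0.46  0.75 -0.    1.27]
[ [0.0, 0.004, -0.0002, -0.0003, -0.1, -0.0, 0.0],
[0.0, 0.004, -0.0002, -0.0003, -0.0, -0.0, 0.0],
[0.0, 0.004, -0.0002, -0.0003, -0.0, -0.0, 0.0],
[0.0, 0.004, -0.0001, -0.0003, -0.0, -0.0, 0.0],
[0.0, 0.004, -0.0002, -0.0003, -0.0, -0.0, 0.0] ]
end [ 454.3 -191.5   43.2]
```

View pics/w4.png

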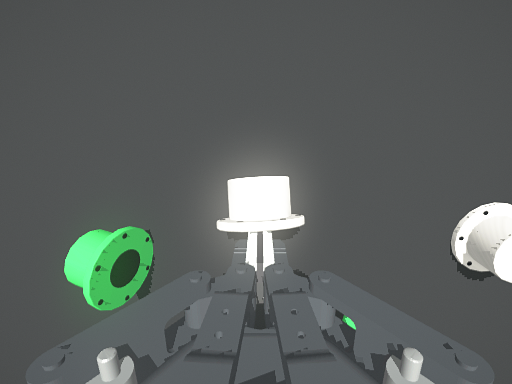

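Now push on at 42–44 mm height, small steps.

Emit:
{"name": "jog_arm", "arguments": {
  "moves": [
    [[0.0,0.005,0,0,0,0,0],[0.0,0.005,0,0,0,0,0],[0.0,0.005,0,0,0,0,0],[0.0,0.005,0,0.001,0,0,0],[0.0,0.005,0,0.001,0,0,0]]
  ]
}}

```text
t: 4.53
position: [456.9, -185.8, 39.6]
tcp_rot: [-0.001, 0.794, 0.608, -0.001]
ft_force: [0.1, 0.6, -0.5]
finger_gap: 0.0
```

Run:
```python
from h import *
im=bot.snapshot('wrist'); cv2.imwrite('pics/w5.png',im)
plan([457,-170,44],75,0.0,mx=4)
```

```text
t 4.58 pos [ 456.8 -184.7   39.3] xang 74.94 tilt 0.17 F [0.  1.4 0.6] gap 0.002 j [-0.51  0.37 -0.47  0.74  0.    1.32]
[ [0.0, 0.004, -0.001, -0.0013, -0.2, -0.1, -0.1],
[0.0, 0.004, -0.001, -0.0013, 0.0, 0.0, 0.0],
[0.0, 0.004, -0.001, -0.0013, 0.0, 0.0, 0.0],
[0.0, 0.0022, -0.0006, -0.0008, 0.0, 0.0, 0.0],
[0.0, 0.0, -0.0, 0.0, 0.0, 0.0, 0.0] ]
end [ 457. -170.   44.]
```

View pics/w5.png

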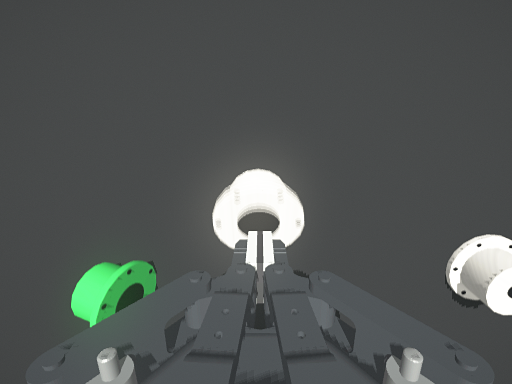

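It is tipping (brim face now visible at (258,215)). Continue, slightly higher.

Emit:
{"name": "jog_arm", "arguments": {
  "moves": [
    [[0.0,0.005,0,-0.001,0,0,0],[0.0,0.005,0,-0.001,0,0,0],[0.0,0.004,0,0,0,0,0],[0.0,0.003,0,0,0,0,0],[0.0,0,0,0,0,0,0]]
  ]
}}

```text
t: 5.0
position: [461.7, -164.8, 41.4]
tcp_rot: [-0.002, 0.793, 0.609, -0.0]
ft_force: [0.4, 0.5, -0.1]
finger_gap: -0.001
```

Run:
```python
from h import *
im=bot.snapshot('wrist'); cv2.imwrite('pics/w6.png',im)
plan([457,-170,44],75,0.0,mx=4)
```

```text
t 5.05 pos [ 461.6 -165.1   41.5] xang 75.06 tilt 0.21 F [-1.  -0.1  0.6] gap 0.001 j [-0.47  0.36 -0.47  0.74  0.    1.36]
[ [0.0, -0.004, -0.0022, -0.0017, -0.2, -0.1, 0.1],
[0.0, -0.0019, -0.001, -0.0008, 0.0, 0.0, -0.0],
[0.0, -0.0, -0.0, -0.0, 0.0, 0.0, -0.0],
[0.0, -0.0, -0.0, -0.0, 0.0, 0.0, -0.0],
[0.0, -0.0, -0.0, -0.0, 0.0, 0.0, -0.0] ]
end [ 457. -170.   44.]
```

View pics/w6.png

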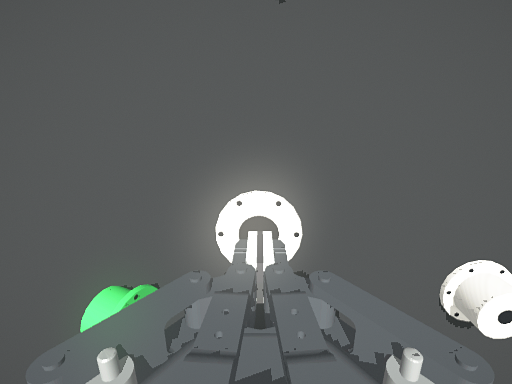

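Emit:
{"name": "jog_arm", "arguments": {
  "moves": [
    [[0.085,0,0,-0.04,0,0,0],[0.085,-0.02,0,-0.03,0,0,0],[0.085,-0.02,0,-0.03,0,0,0],[0.085,-0.02,0,-0.01,0,0,-7],[0.085,0,0,0,0,0,-7]]
  ]
}}

```text
t: 5.47
position: [443.5, -224.0, 153.8]
tcp_rot: [-0.005, 0.709, 0.705, -0.002]
ft_force: [1.6, -0.1, -0.8]
finger_gap: 0.708
```

Emit:
{"name": "jog_arm", "arguments": {
  "moves": [
    [[0.085,0,0,0,0,0,-7],[0.085,0,0,0,0,0,0],[0.085,0,0,0,0,0,0]]
  ]
}}

```text
t: 5.72
position: [444.5, -227.3, 156.3]
tcp_rot: [-0.002, 0.664, 0.748, -0.002]
ft_force: [0.5, 0.1, -0.3]
finger_gap: 0.994
```

```bash
cat >> h.py <<'E'
def fitcap(n,im,near,up=1,thr=75,side=None):
    c=cam(n); g=im; mxv=g.max(2)
    th=((mxv>thr)&((mxv.astype(int)-g.min(2))<50)).astype(np.uint8)
    _,lab,st,_=cv2.connectedComponentsWithStats(th); u,v=map(int,near)
    w=lab[max(v-20,0):v+20,max(u-20,0):u+20]; l=np.bincount(w[w>0]).argmax(); r=lab==l
    r=cv2.morphologyEx(r.astype(np.uint8),cv2.MORPH_CLOSE,np.ones((9,9)))>0
    k,_=cv2.findContours(r.astype(np.uint8),0,2); rr=np.zeros(r.shape,np.uint8); cv2.drawContours(rr,k,-1,1,-1); r=rr>0
    x0=unproj(c,near,20)[:2]
    cost=lambda q:1-iou(capmask(c,np.array([q[0],q[1],15]),[0,0,up]),r)
    s=minimize(cost,x0,method='Nelder-Mead',options=dict(initial_simplex=np.array([x0,x0+[10,0],x0+[0,10]])))
    return s.x,1-s.fun
E
python3 - <<'E'
from h import *
im=bot.snapshot('wrist'); cv2.imwrite('pics/w7.png',im); c=cam('wrist')
uv=proj(c,[[462,-163,25]])[0]; print(uv)
try: print('wrist',fitcap('wrist',im,uv,-1))
except Exception as e: print(e)
im=bot.snapshot('top'); cv2.imwrite('pics/t7.png',im[100:300,60:380]); uv=proj(cam('top'),[[462,-163,25]])[0]; print(uv)
print('top',fitcap('top',im,uv,-1))
im=bot.snapshot('scene'); cv2.imwrite('pics/s7.png',im);uv=proj(cam('scene'),[[462,-163,25]])[0]; print(uv)
print('scene',fitcap('scene',im,uv,-1))
plan([462,-163,60],96.4,.085)
E
```

```text
[284.36354629 128.54875704]
wrist (array([372.16407724, -92.36574256]), np.float64(0.01979367457085801))
[309.17215177 218.04044139]
top (array([ 460.5562256 , -162.57186125]), np.float64(0.949474401061675))
[204.84742224 221.64136128]
scene (array([ 460.95493903, -163.41391353]), np.float64(0.8959277645873804))
t 5.87 pos [ 444.2 -226.6  155.7] xang 96.87 tilt 0.36 F [ 0.4 -0.5 -0.3] gap 0.999 j [-0.6   0.27 -0.28  1.03 -0.    0.85]
[ [0.085, 0.0254, 0.0108, 0.04, -0.3, -0.1, 0.5],
[0.085, 0.0256, 0.0103, 0.04, -0.0, -0.0, -0.0],
[0.085, 0.0101, 0.0041, 0.0157, -0.0, -0.0, -0.0],
[0.085, -0.0, 0.0, 0.0, -0.0, -0.0, -0.0],
[0.085, -0.0, 0.0, 0.0, -0.0, -0.0, -0.0] ]
end [ 462. -163.   60.]
```

View pics/w7.png

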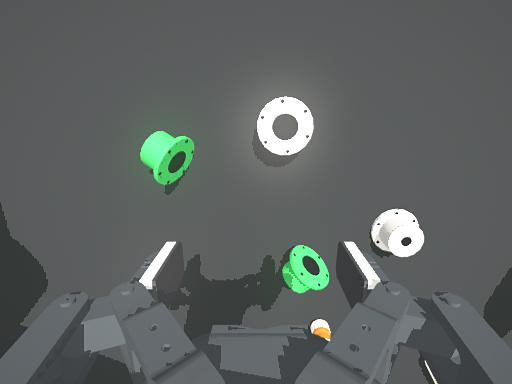

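View pics/t7.png

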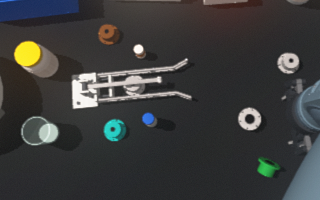

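Emit:
{"name": "jog_arm", "arguments": {
  "moves": [
    [[0.085,0.025,0.01,0.04,-0.3,0,0.5],[0.085,0.026,0.01,0.04,0,0,0],[0.085,0.01,0.003,0.015,0,0,0],[0.085,0,0,0,0,0,0]]
  ]
}}

```text
t: 6.2
position: [461.1, -167.6, 65.9]
tcp_rot: [0.002, 0.67, 0.743, 0.001]
ft_force: [-1.0, -0.3, -0.3]
finger_gap: 0.999
```

Run:
```python
from h import *
im=bot.snapshot('wrist'); cv2.imwrite('pics/w8.png',im); print(proj(cam('wrist'),[[461,-163,30]]))
plan([461,-163,6],96.4,.085)
```

```text
[[259.24010987 216.47969571]]
t 6.25 pos [ 461.  -168.2   66.8] xang 95.88 tilt 0.23 F [-0.9 -0.2 -0.4] gap 0.996 j [-0.48  0.33 -0.45  0.79 -0.    0.99]
[ [0.085, 0.0035, 0.0002, 0.04, 0.2, 0.1, -0.5],
[0.085, 0.0018, 0.0002, 0.0208, -0.0, 0.0, -0.0],
[0.085, 0.0, 0.0, 0.0, -0.0, 0.0, -0.0],
[0.085, 0.0, 0.0, 0.0, -0.0, 0.0, -0.0],
[0.085, 0.0, 0.0, 0.0, -0.0, 0.0, -0.0] ]
end [ 461. -163.    6.]
```

View pics/w8.png

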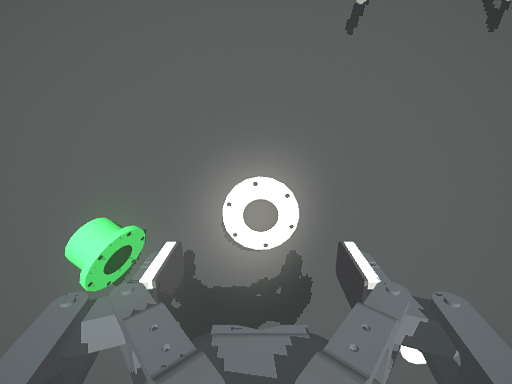

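Emit:
{"name": "jog_arm", "arguments": {
  "moves": [
    [[0.085,0.004,0.001,0.035,0.2,0.1,-0.5],[0.085,0.002,0.0005,0.02,0,0,0],[0.085,0,0,0.004,0,0,0]]
  ]
}}

```text
t: 6.5
position: [466.3, -165.4, 10.8]
tcp_rot: [0.005, 0.667, 0.745, 0.0]
ft_force: [0.4, -0.3, -0.3]
finger_gap: 0.989
```

Run:
```python
from h import *
plan([461,-163,6],96.4,.085)
```

```text
t 6.5 pos [ 466.3 -165.4   10.8] xang 96.3 tilt 0.52 F [ 0.4 -0.3 -0.3] gap 0.989 j [-0.47  0.4  -0.51  0.65 -0.    0.99]
[ [0.085, 0.003, -0.005, 0.0048, 0.4, 0.4, -0.1],
[0.085, -0.0, 0.0, -0.0, -0.0, -0.0, 0.0],
[0.085, -0.0, 0.0, -0.0, -0.0, -0.0, 0.0],
[0.085, -0.0, 0.0, -0.0, -0.0, -0.0, 0.0],
[0.085, -0.0, 0.0, -0.0, -0.0, -0.0, 0.0] ]
end [ 461. -163.    6.]
```

Emit:
{"name": "jog_arm", "arguments": {
  "moves": [
    [[0.085,0.003,-0.005,0.004,0.4,0.4,-0.1],[0.085,0,0,0,0,0,0]]
  ]
}}

```text
t: 6.67
position: [460.8, -164.0, 7.6]
tcp_rot: [-0.001, 0.667, 0.745, -0.001]
ft_force: [-0.1, -0.5, -0.1]
finger_gap: 0.996
```

Run:
```python
from h import *
plan([461,-163,6],96.4,.085,n=2)
```

```text
t 6.67 pos [ 460.8 -164.     7.6] xang 96.32 tilt 0.11 F [-0.1 -0.5 -0.1] gap 0.996 j [-0.47  0.4  -0.52  0.65 -0.    0.99]
[ [0.085, 0.001, 0.0004, 0.0016, -0.1, -0.0, -0.1],
[0.085, 0.0, -0.0, -0.0, -0.0, -0.0, 0.0] ]
end [ 461. -163.    6.]
```

Emit:
{"name": "jog_arm", "arguments": {
  "moves": [
    [[0.085,0.001,0,0.003,0,0,0],[0.05,0,0,0,0,0,0],[0.05,0,0,0,0,0,0],[0.05,0,0,0,0,0,0],[0.05,0,0,0,0,0,0]]
  ],
  "force": 30
}}

```text
t: 7.08
position: [463.6, -166.2, 9.4]
tcp_rot: [0.003, 0.668, 0.744, 0.0]
ft_force: [0.4, -0.2, -3.1]
finger_gap: 0.638
```

Emit:
{"name": "jog_arm", "arguments": {
  "moves": [
    [[0.05,0,0,0,0,0,0],[0.05,0,0,-0.01,0,0,0],[0.05,0,0,-0.02,0,0,0]]
  ]
}}

```text
t: 7.33
position: [460.1, -164.4, 37.2]
tcp_rot: [-0.001, 0.668, 0.744, -0.001]
ft_force: [0.3, 0.4, -2.7]
finger_gap: 0.635
```

Run:
```python
from h import *
im=bot.snapshot('wrist'); cv2.imwrite('pics/w9.png',im)
O=np.array([535.9,195.2]); X=np.array([.112,-.9937]); print(O+X*242)
plan([*(O+X*242),55],96.4,.05)
```

```text
[563.004  -45.2754]
t 7.38 pos [ 462.6 -165.6   41.5] xang 96.17 tilt 0.22 F [-0.2 -0.3  0.2] gap 0.637 j [-0.47  0.36 -0.48  0.73 -0.    0.99]
[ [0.05, 0.0386, 0.04, -0.0048, 0.1, 0.2, -0.2],
[0.05, 0.0384, 0.04, -0.0047, 0.0, -0.0, -0.0],
[0.05, 0.0316, 0.033, -0.0039, 0.0, -0.0, -0.0],
[0.05, -0.0, -0.0, -0.0, 0.0, -0.0, -0.0],
[0.05, -0.0, -0.0, -0.0, 0.0, -0.0, -0.0] ]
end [563.  -45.2  55. ]
```

View pics/w9.png

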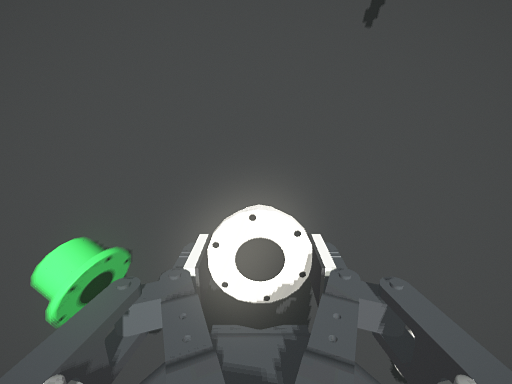

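Emit:
{"name": "jog_arm", "arguments": {
  "moves": [
    [[0.05,0.028,0.028,-0.006,0.1,0.2,-0.2],[0.05,0.028,0.028,-0.004,0,0,0],[0.05,0.02,0.028,-0.003,0,0,0],[0.05,0.01,0.015,0,0,0,0],[0.05,0,0,0,0,0,0]]
  ]
}}

```text
t: 7.8
position: [557.3, -68.3, 58.7]
tcp_rot: [0.003, 0.669, 0.743, 0.002]
ft_force: [0.1, -0.0, -2.6]
finger_gap: 0.636
```

Run:
```python
from h import *
im=bot.snapshot('wrist'); cv2.imwrite('pics/w10.png',im); c=cam('wrist')
O=np.array([535.9,195.2]); X=np.array([.112,-.9937]); Y=np.array([.9937,.112])
for nm,x,y,z in [('mL',205,46,31),('mR',205,-46,31),('fL',170,30,31),('fR',170,-30,31),('r0L',30,30,31),('r0R',30,-30,31),('tip',139,0,48)]:
    print(nm,proj(c,[[*(O+X*x+Y*y),z]])[0].round(1))
plan([*(O+X*242),55],96.4,.05)
```

```text
mL [344.7 141.1]
mR [199.5 142.4]
fL [323.   81.6]
fR [221.9  82.5]
r0L [ 343.8 -268. ]
r0R [ 205.1 -267.5]
tip [274.7  11.3]
t 7.85 pos [556.3 -69.2  58.7] xang 95.92 tilt 0.41 F [-0.5  0.4 -2. ] gap 0.636 j [-0.24  0.45 -0.27  0.84 -0.    1.23]
[ [0.05, 0.0231, 0.0091, 0.0037, 0.4, 0.2, -0.5],
[0.05, 0.0, 0.0, -0.0, -0.0, -0.0, 0.0],
[0.05, 0.0, 0.0, -0.0, -0.0, -0.0, 0.0],
[0.05, 0.0, 0.0, -0.0, -0.0, -0.0, 0.0],
[0.05, 0.0, 0.0, -0.0, -0.0, -0.0, 0.0] ]
end [563.  -45.3  55. ]
```

View pics/w10.png

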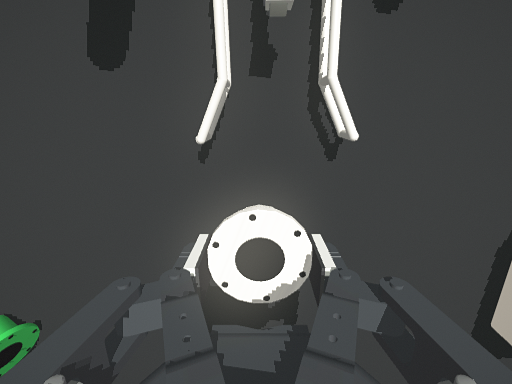

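Run:
```python
import cv2
im=cv2.imread("pics/w10.png"); cv2.imwrite("pics/w10c.png",cv2.resize(im[0:165,170:390],(800,600),interpolation=cv2.INTER_CUBIC))
```

```text
(no output)
```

View pics/w10c.png

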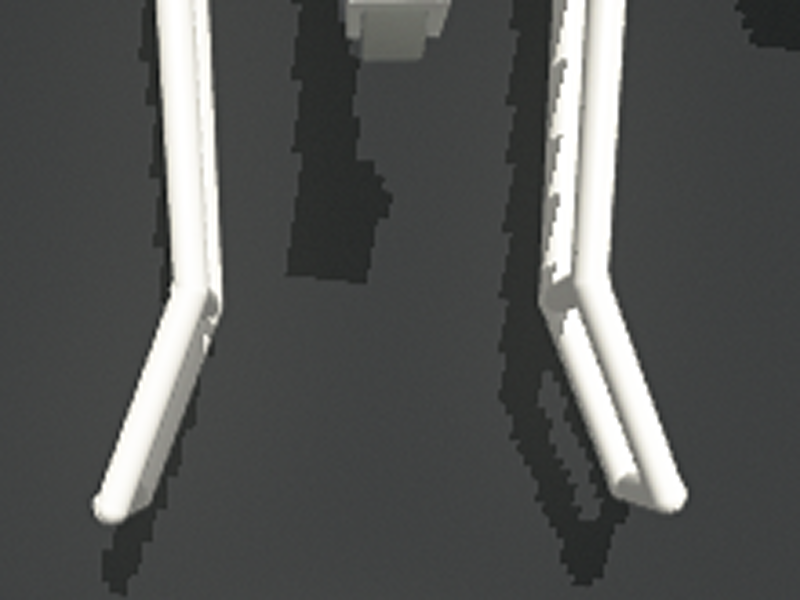

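Run:
```python
from h import *
c=cam('wrist')
P={k:unproj(c,uv,28) for k,uv in dict(mL=(200.3,138.9),mR=(353.7,136.1),fL=(222.8,78.4),fR=(333.1,76.5),rl=(170+178/3.636,100/3.636),rr=(170+600/3.636,100/3.636)).items()}
for k,v in P.items(): print(k,v.round(1))
print('tip',unproj(c,(170+396/3.636,3/3.636),47).round(1))
for a,b in(('mL','mR'),('fL','fR'),('rl','rr')):
    d=P[a]-P[b]; print('w',np.linalg.norm(d[:2]).round(1),'mid',((P[a]+P[b])/2).round(1))
```

```text
mL [513.  -11.8  28. ]
mR [6.107e+02 1.000e-01 2.800e+01]
fL [525.1  25.5  28. ]
fR [590.9  33.4  28. ]
rl [521.3  51.9  28. ]
rr [587.2  58.9  28. ]
tip [553.  62.  47.]
w 98.4 mid [561.9  -5.8  28. ]
w 66.3 mid [558.   29.4  28. ]
w 66.3 mid [554.3  55.4  28. ]
```

Emit:
{"name": "jog_arm", "arguments": {
  "moves": [
    [[0.05,0.022,0.008,0.01,0.4,0.2,-0.8],[0.05,0.004,0.002,0.01,0,0,0],[0.05,0,0,0.01,0,0,0],[0.05,0,0,0,0,0,0]]
  ]
}}

```text
t: 8.18
position: [562.1, -43.7, 27.4]
tcp_rot: [-0.0, 0.665, 0.747, -0.001]
ft_force: [0.1, 0.3, -2.5]
finger_gap: 0.633
```

```bash
cat >> h.py <<'E'
X=np.array([.119,-.9929]); Y=np.array([.9929,.119]); O=np.array([561.5,-6.3])-205*X; LA=96.83
def lane(p): d=np.array(p[:2])-O; return d@X,d@Y
E
python3 - <<'E'
from h import *
plan([*(O+X*240),12],LA,.05)
print(lane(bot.sense()['position']))
E
```

```text
t 8.18 pos [562.1 -43.7  27.4] xang 96.66 tilt 0.15 F [ 0.1  0.3 -2.5] gap 0.633 j [-0.19  0.5  -0.29  0.78 -0.    1.27]
[ [0.05, 0.0022, 0.0039, 0.0154, -0.1, 0.1, -0.2],
[0.05, 0.0, 0.0, 0.0, -0.0, -0.0, 0.0],
[0.05, 0.0, 0.0, 0.0, -0.0, -0.0, 0.0],
[0.05, 0.0, 0.0, 0.0, -0.0, -0.0, 0.0],
[0.05, 0.0, 0.0, 0.0, -0.0, -0.0, 0.0] ]
end [565.7 -41.1  12. ]
(np.float64(242.18716933605788), np.float64(-3.889138257732646))
```

Emit:
{"name": "jog_arm", "arguments": {
  "moves": [
    [[0.05,0.002,0.004,0.01,0,0,-0.2],[0.05,0,0,0.005,0,0,0],[0.05,0,0,0,0,0,0]]
  ]
}}

```text
t: 8.43
position: [563.6, -43.4, 10.4]
tcp_rot: [-0.001, 0.665, 0.747, -0.003]
ft_force: [-0.0, 0.0, -2.3]
finger_gap: 0.637
```

Emit:
{"name": "jog_arm", "arguments": {
  "moves": [
    [[0.05,0,0,0.002,0,0,0],[0.05,0,0,0,0,0,0]]
  ]
}}

```text
t: 8.6
position: [563.7, -44.1, 9.1]
tcp_rot: [-0.001, 0.665, 0.747, -0.002]
ft_force: [-0.2, 0.3, -2.3]
finger_gap: 0.635
```

Run:
```python
from h import *
im=bot.snapshot('wrist'); cv2.imwrite('pics/w11.png',im)
im=bot.snapshot('scene'); cv2.imwrite('pics/s11.png',cv2.resize(im[120:260,200:380],(774,602),interpolation=cv2.INTER_CUBIC))
plan([*(O+X*240),8],LA,.05,n=2)
```

```text
t 8.7 pos [563.8 -44.2   9. ] xang 96.62 tilt 0.27 F [-0.9  0.9 -1.5] gap 0.636 j [-0.19  0.53 -0.3   0.75 -0.    1.27]
[ [0.05, 0.0029, 0.0022, 0.001, -0.2, 0.1, -0.2],
[0.05, 0.0, 0.0, -0.0, -0.0, 0.0, -0.0] ]
end [565.7 -41.1   8. ]
```

View pics/s11.png

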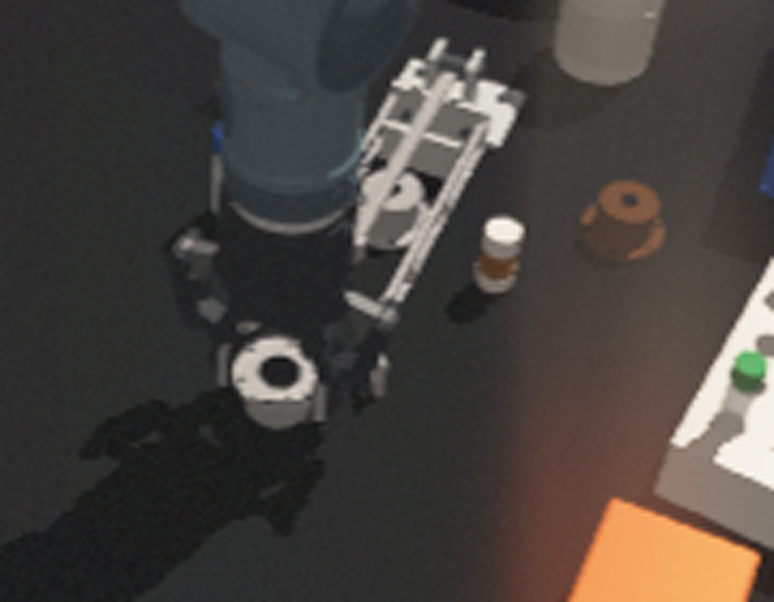

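Emit:
{"name": "jog_arm", "arguments": {
  "moves": [
    [[0.05,0.002,0.002,0.002,0,0,0],[0.05,0,0,0.001,0,0,0],[0.05,0,0,0,0,0,0]]
  ]
}}

```text
t: 8.95
position: [564.0, -44.7, 9.6]
tcp_rot: [0.001, 0.666, 0.746, -0.005]
ft_force: [-0.6, 0.8, -2.4]
finger_gap: 0.636
```

Emit:
{"name": "jog_arm", "arguments": {
  "moves": [
    [[0.05,0,0,0.001,0,0,0],[0.05,0,0,0,0,0,0]]
  ]
}}

```text
t: 9.12
position: [564.6, -45.0, 9.1]
tcp_rot: [0.001, 0.666, 0.746, -0.005]
ft_force: [-0.7, 0.3, -1.0]
finger_gap: 0.629
```

Emit:
{"name": "jog_arm", "arguments": {
  "moves": [
    [[0.07,0,0,0,0,0,0],[0.085,0,0,0,0,0,0],[0.085,0,0,0,0,0,0],[0.085,0,0,-0.01,0,0,0],[0.085,0,0,-0.03,0,0,0]]
  ]
}}

```text
t: 9.53
position: [561.2, -43.9, 44.9]
tcp_rot: [-0.003, 0.666, 0.746, -0.007]
ft_force: [0.0, 0.0, -0.1]
finger_gap: 0.998
```

Run:
```python
from h import *
im=bot.snapshot('wrist'); cv2.imwrite('pics/w12.png',im); 
O2=O+X*240; print(proj(cam('wrist'),[[*O2,30]]))
plan([*(O+X*300),60],LA,.085)
```

```text
[[258.88192988 226.50109287]]
t 9.58 pos [565.9 -44.6  52.7] xang 96.5 tilt 0.54 F [ 1.5 -0.4  4.1] gap 0.998 j [-0.19  0.48 -0.25  0.85 -0.01  1.27]
[ [0.085, -0.04, 0.0003, -0.0048, -0.2, 0.5, -0.3],
[0.085, -0.0164, 0.0001, -0.0022, -0.0, -0.0, -0.0],
[0.085, -0.0, -0.0, 0.0, -0.0, -0.0, -0.0],
[0.085, -0.0, -0.0, 0.0, -0.0, -0.0, -0.0],
[0.085, -0.0, -0.0, 0.0, -0.0, -0.0, -0.0] ]
end [ 572.8 -100.6   60. ]
```

View pics/w12.png

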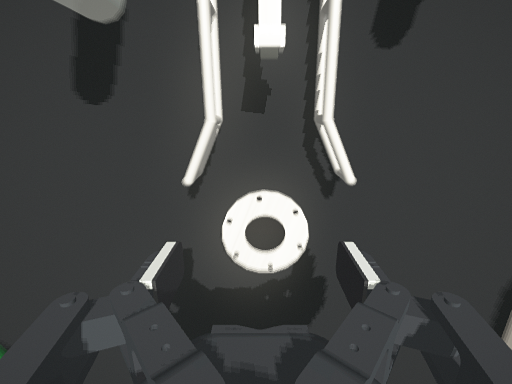

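Emit:
{"name": "jog_arm", "arguments": {
  "moves": [
    [[0.016,-0.035,0,0,-0.2,0.5,-0.3],[0.016,-0.025,0,0,0,0,0],[0.016,0,0,0.02,0,0,0],[0.016,0,0,0.015,0,0,0],[0.016,0,0,0.005,0,0,0]]
  ]
}}

```text
t: 10.0
position: [583.3, -108.4, 23.6]
tcp_rot: [0.009, 0.663, 0.749, 0.005]
ft_force: [0.7, -0.0, 0.4]
finger_gap: 0.291
```

Run:
```python
from h import *
im=bot.snapshot('wrist'); cv2.imwrite('pics/w13.png',im); print(lane(bot.sense()['position']))
plan([*(O+X*285),10],LA,.016)
```

```text
(np.float64(308.50297279143996), np.float64(9.00568986965784))
t 10.05 pos [ 582.8 -108.    23.1] xang 97.0 tilt 1.13 F [ 0.  -1.  -0.5] gap 0.203 j [-0.29  0.54 -0.24  0.78  0.    1.16]
[ [0.016, 0.0236, -0.0092, 0.0128, 1.1, 0.4, 0.2],
[0.016, 0.0, 0.0, -0.0, -0.0, -0.0, -0.0],
[0.016, 0.0, 0.0, -0.0, -0.0, -0.0, -0.0],
[0.016, 0.0, 0.0, -0.0, -0.0, -0.0, -0.0],
[0.016, 0.0, 0.0, -0.0, -0.0, -0.0, -0.0] ]
end [571.  -85.8  10. ]
```

View pics/w13.png

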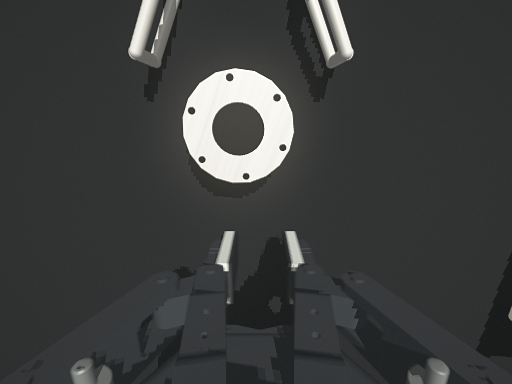

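Emit:
{"name": "jog_arm", "arguments": {
  "moves": [
    [[0.016,0.0,-0.009,0.008,1.1,0.4,0.2],[0.016,0,0,0.004,0,0,0],[0.016,0,0,0,0,0,0]]
  ]
}}

```text
t: 10.3
position: [573.6, -108.6, 11.6]
tcp_rot: [-0.001, 0.664, 0.748, -0.0]
ft_force: [-0.4, -0.1, -0.5]
finger_gap: 0.189
```

Run:
```python
from h import *
im=bot.snapshot('wrist'); cv2.imwrite('pics/w14.png',im); print(lane(bot.sense()['position']))
plan([*(O+X*285),11],LA,.016)
```

```text
(np.float64(308.01423015101017), np.float64(-0.31717416537114446))
t 10.35 pos [ 573.4 -108.6   11.8] xang 96.85 tilt 0.13 F [-1.  -0.2 -0.2] gap 0.189 j [-0.3   0.55 -0.24  0.78 -0.    1.16]
[ [0.016, 0.023, 0.0003, 0.0008, -0.1, -0.0, 0.0],
[0.016, 0.0, 0.0, 0.0, -0.0, -0.0, 0.0],
[0.016, 0.0, 0.0, 0.0, -0.0, -0.0, 0.0],
[0.016, 0.0, 0.0, 0.0, -0.0, -0.0, 0.0],
[0.016, 0.0, 0.0, 0.0, -0.0, -0.0, 0.0] ]
end [571.  -85.7  11. ]
```

View pics/w14.png

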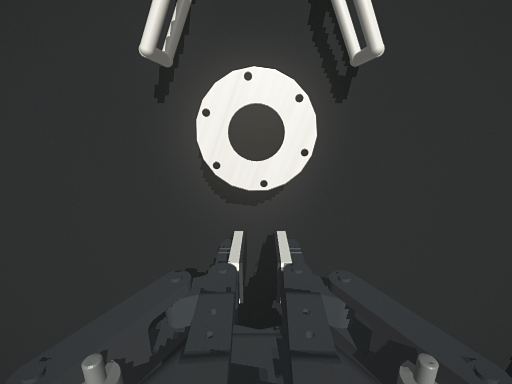

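Emit:
{"name": "jog_arm", "arguments": {
  "moves": [
    [[0.016,0.012,0,0,0,0,0],[0.016,0.012,0,0,0,0,0],[0.016,0.008,0,0,0,0,0],[0.016,0.01,0,0,0,0,0],[0.016,0.01,0,0,0,0,0]]
  ]
}}

```text
t: 10.77
position: [568.1, -54.0, 13.6]
tcp_rot: [0.001, 0.664, 0.748, -0.001]
ft_force: [0.3, -0.5, 0.1]
finger_gap: 0.187
```

Run:
```python
from h import *
im=bot.snapshot('wrist'); cv2.imwrite('pics/w15.png',im); print(lane(bot.sense()['position']))
plan([*(O+X*210),11],LA,.016,mx=10)
```

```text
(np.float64(250.8009933527442), np.float64(0.6423746151135203))
t 10.82 pos [567.6 -51.7  13.4] xang 96.9 tilt 0.03 F [-0.3  1.   0.8] gap 0.191 j [-0.2   0.52 -0.29  0.76 -0.    1.25]
[ [0.016, 0.01, -0.0001, 0.0006, 0.0, 0.0, 0.1],
[0.016, 0.01, -0.0002, 0.0006, 0.0, 0.0, -0.0],
[0.016, 0.01, -0.0002, 0.0006, 0.0, 0.0, -0.0],
[0.016, 0.01, -0.0001, 0.0006, 0.0, 0.0, -0.0],
[0.016, 0.0008, -0.0001, 0.0, 0.0, 0.0, -0.0] ]
end [562.  -11.3  11. ]
```

View pics/w15.png

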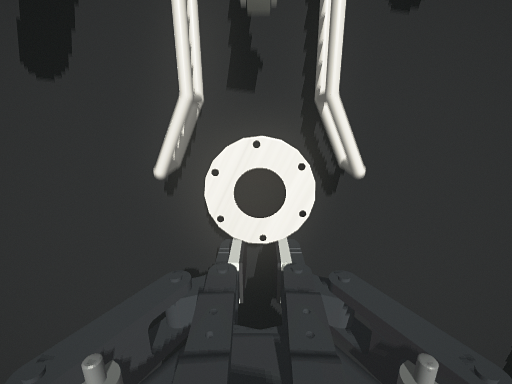

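Emit:
{"name": "jog_arm", "arguments": {
  "moves": [
    [[0.016,0.01,0,0.001,0,0,0],[0.016,0.01,0,0.001,0,0,0],[0.016,0.01,0,0,0,0,0],[0.016,0.006,0,0,0,0,0],[0.016,0.002,0,0,0,0,0]]
  ]
}}

```text
t: 11.23
position: [564.2, -10.3, 12.7]
tcp_rot: [0.003, 0.663, 0.749, -0.0]
ft_force: [-0.3, -2.4, 1.7]
finger_gap: 0.184
```

Run:
```python
from h import *
im=bot.snapshot('wrist'); cv2.imwrite('pics/w16.png',im); print(lane(bot.sense()['position']))
plan([*(O+X*165),11],LA,.016,mx=5)
```

```text
(np.float64(209.10176702887182), np.float64(2.202278459270172))
t 11.28 pos [564.2 -10.1  12.7] xang 96.98 tilt 0.3 F [1.1 0.1 0.2] gap 0.187 j [-0.13  0.51 -0.31  0.74 -0.    1.32]
[ [0.016, 0.005, -0.0002, 0.0002, 0.2, 0.2, 0.2],
[0.016, 0.005, -0.0003, 0.0002, -0.0, 0.0, -0.0],
[0.016, 0.005, -0.0003, 0.0002, -0.0, 0.0, -0.0],
[0.016, 0.005, -0.0002, 0.0002, -0.0, 0.0, -0.0],
[0.016, 0.005, -0.0003, 0.0002, -0.0, 0.0, -0.0] ]
end [559.9  14.6  11.7]
```

View pics/w16.png

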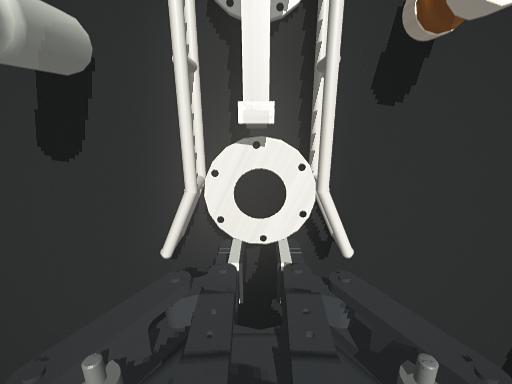

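Emit:
{"name": "jog_arm", "arguments": {
  "moves": [
    [[0.016,0.004,0,0,0.2,0.2,0],[0.016,0.004,0,0,0,0,0],[0.016,0.004,0,0,0,0,0],[0.016,0.004,0,0,0,0,0]]
  ]
}}

```text
t: 11.62
position: [564.1, 0.3, 13.6]
tcp_rot: [0.005, 0.664, 0.747, -0.004]
ft_force: [-0.3, -5.6, 2.7]
finger_gap: 0.187
```

Emit:
{"name": "jog_arm", "arguments": {
  "moves": [
    [[0.016,0.004,0,0,0,0,0],[0.016,0.004,0,0,0,0,0],[0.016,0.004,0,0,0,0,0],[0.016,0.004,0,0,0,0,0]]
  ]
}}

```text
t: 11.95
position: [562.9, 9.3, 14.6]
tcp_rot: [0.01, 0.667, 0.745, -0.01]
ft_force: [-0.7, -5.8, 3.6]
finger_gap: 0.188
```

Run:
```python
from h import *
im=bot.snapshot('wrist'); cv2.imwrite('pics/w17.png',im); print(lane(bot.sense()['position']))
plan([*(O+X*165),11],LA,.016,mx=5)
```

```text
(np.float64(189.01353031219614), np.float64(3.2351114699940218))
t 12.0 pos [562.8  10.   14.5] xang 96.4 tilt 1.57 F [-0.7 -5.2  1.9] gap 0.186 j [-0.08  0.51 -0.31  0.75 -0.03  1.38]
[ [0.016, 0.005, -0.0007, 0.0006, -0.1, 1.6, -0.4],
[0.016, 0.005, -0.0007, 0.0007, 0.0, -0.0, -0.0],
[0.016, 0.005, -0.0007, 0.0008, 0.0, -0.0, -0.0],
[0.016, 0.005, -0.0007, 0.0007, 0.0, -0.0, -0.0],
[0.016, 0.004, -0.0005, 0.0006, 0.0, -0.0, -0.0] ]
end [556.7  33.4  11. ]
```

View pics/w17.png

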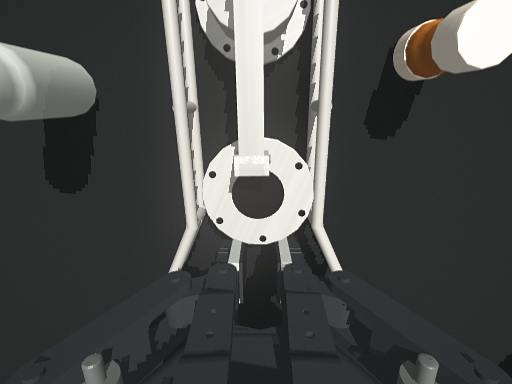

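Emit:
{"name": "jog_arm", "arguments": {
  "moves": [
    [[0.016,0.005,-0.001,0.001,0,1.6,-0.4],[0.016,0.005,0,0,0,0,0],[0.016,0.005,0,0,0,0,0],[0.016,0.004,0,0,0,0.5,0]]
  ]
}}

```text
t: 12.33
position: [560.4, 25.4, 13.7]
tcp_rot: [-0.002, 0.665, 0.746, 0.001]
ft_force: [-0.8, -3.5, 1.2]
finger_gap: 0.185
```

Run:
```python
from h import *
im=bot.snapshot('wrist'); cv2.imwrite('pics/w18.png',im); print(lane(bot.sense()['position']))
plan([*(O+X*165),11],LA,.016,mx=5)
```

```text
(np.float64(172.84974626956202), np.float64(2.5914943182638073))
t 12.38 pos [560.2  25.9  13.6] xang 96.59 tilt 0.36 F [-0.2 -2.4  0.5] gap 0.188 j [-0.07  0.51 -0.31  0.75  0.01  1.39]
[ [0.016, 0.005, -0.0017, 0.0017, -0.1, -0.3, -0.2],
[0.016, 0.0028, -0.0009, 0.0009, -0.0, -0.0, -0.0],
[0.016, 0.0, -0.0, 0.0, -0.0, -0.0, -0.0],
[0.016, 0.0, -0.0, 0.0, -0.0, -0.0, -0.0],
[0.016, 0.0, -0.0, 0.0, -0.0, -0.0, -0.0] ]
end [556.8  33.4  11. ]
```

View pics/w18.png

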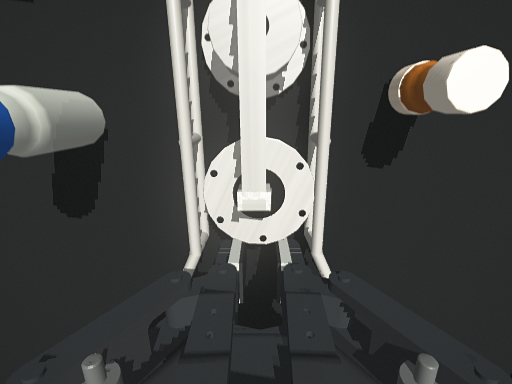

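Emit:
{"name": "jog_arm", "arguments": {
  "moves": [
    [[0.016,-0.02,0,-0.002,0,0,0],[0.016,-0.035,0,-0.005,0,0,0],[0.016,-0.035,0,-0.015,0,0,0],[0.085,-0.03,0.01,-0.025,0,0,0],[0.085,-0.035,0.01,-0.02,0,0,0]]
  ]
}}

```text
t: 12.8
position: [590.1, -115.9, 72.2]
tcp_rot: [-0.017, 0.659, 0.752, 0.004]
ft_force: [1.1, -0.9, 0.6]
finger_gap: 0.463
```

Run:
```python
from h import *
im=bot.snapshot('top'); cv2.imwrite('pics/t19.png',cv2.resize(im[130:230,130:260],(780,600),interpolation=cv2.INTER_CUBIC))
print(lane(bot.sense()['position']))
plan([614,-270,95],LA,.085)
```

```text
(np.float64(326.3248041222341), np.float64(19.92128301430034))
t 12.85 pos [ 595.7 -124.4   76.2] xang 97.13 tilt 1.32 F [ 4.5 -5.2  3.6] gap 0.547 j [-0.32  0.54 -0.07  0.98  0.02  1.13]
[ [0.085, -0.04, -0.0, -0.006, -0.5, -1.2, 0.3],
[0.085, -0.04, 0.0002, -0.0051, -0.0, -0.0, 0.0],
[0.085, -0.04, 0.0002, -0.0051, -0.0, -0.0, 0.0],
[0.085, -0.0266, 0.0001, -0.0034, -0.0, -0.0, 0.0],
[0.085, -0.0, 0.0, -0.0, -0.0, -0.0, 0.0] ]
end [ 613.9 -270.    95. ]
```

View pics/t19.png

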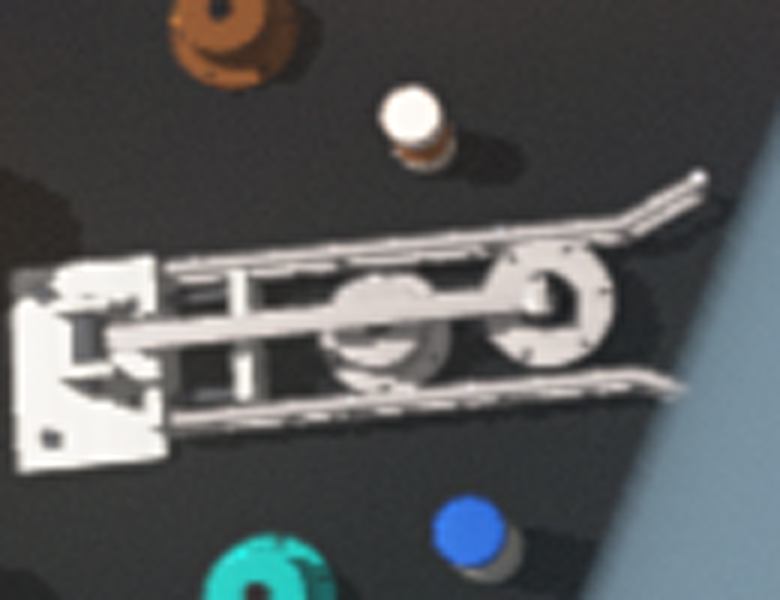

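Emit:
{"name": "jog_arm", "arguments": {
  "moves": [
    [[0.085,-0.036,0,-0.006,-0.5,-1.2,0.3],[0.085,-0.038,0,-0.005,0,0,0],[0.085,-0.036,0,-0.005,0,0,0],[0.085,-0.026,0,-0.003,0,0,0],[0.085,-0.003,0,0,0,0,0]]
  ]
}}

```text
t: 13.27
position: [615.7, -261.1, 94.3]
tcp_rot: [-0.001, 0.663, 0.748, 0.007]
ft_force: [-0.2, -1.2, 0.2]
finger_gap: 0.997
```

Run:
```python
from h import *
im=bot.snapshot('wrist'); cv2.imwrite('pics/w20.png',im); c=cam('wrist'); print(proj(c,[[614,-270,30],[614,-270,0]]))
plan([614,-270,60],LA,.085)
```

```text
[[254.99337294 222.02329642]
 [255.24097607 209.64526524]]
t 13.32 pos [ 615.4 -259.6   93.8] xang 96.94 tilt 0.8 F [ 1.3 -0.7  0.1] gap 0.993 j [-0.5   0.63  0.13  1.07  0.01  0.95]
[ [0.085, -0.0105, -0.0029, 0.0337, 0.5, -0.7, 0.1],
[0.085, -0.0, 0.0, -0.0, -0.0, 0.0, 0.0],
[0.085, -0.0, 0.0, -0.0, -0.0, 0.0, 0.0],
[0.085, -0.0, 0.0, -0.0, -0.0, 0.0, 0.0],
[0.085, -0.0, 0.0, -0.0, -0.0, 0.0, 0.0] ]
end [ 614. -270.   60.]
```

View pics/w20.png

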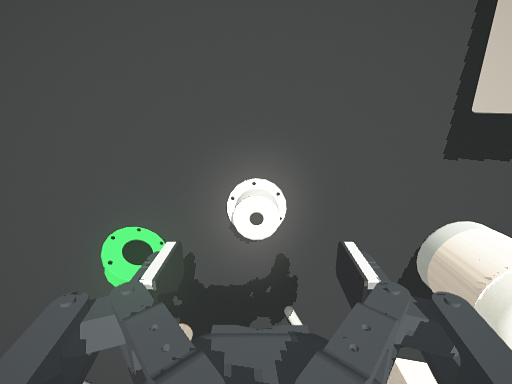

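Emit:
{"name": "jog_arm", "arguments": {
  "moves": [
    [[0.085,-0.008,-0.002,0.035,0.5,-0.7,0],[0.085,0,0,0.02,0,0,0],[0.085,0,0,0.01,0,0,0],[0.085,0,0,0,0,0,0]]
  ]
}}

```text
t: 13.65
position: [615.8, -261.9, 26.3]
tcp_rot: [-0.001, 0.662, 0.749, 0.003]
ft_force: [0.1, -0.5, -1.3]
finger_gap: 0.993
```

Run:
```python
from h import *
im=bot.snapshot('wrist'); cv2.imwrite('pics/w21.png',im); c=cam('wrist'); print(proj(c,[[615,-268,30],[615,-268,0]]))
plan([615,-268,9],LA,.085,n=2)
```

```text
[[255.35654165 259.32006829]
 [255.82466843 236.75648039]]
t 13.7 pos [ 616.  -261.8   27.2] xang 97.08 tilt 0.4 F [-0.8 -0.  -0.2] gap 0.995 j [-0.5   0.68  0.05  0.94  0.01  0.95]
[ [0.085, -0.0062, -0.0019, 0.0182, 0.2, -0.3, 0.2],
[0.085, 0.0, 0.0, 0.0, -0.0, -0.0, 0.0] ]
end [ 615. -268.    9.]
```

View pics/w21.png

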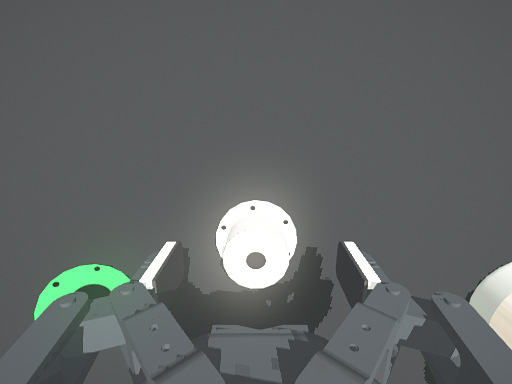

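Emit:
{"name": "jog_arm", "arguments": {
  "moves": [
    [[0.085,-0.006,-0.002,0.012,0.2,-0.3,0.2],[0.085,0,0,0.006,0,0,0],[0.085,0,0,0,0,0,0]]
  ]
}}

```text
t: 13.95
position: [616.4, -266.3, 10.2]
tcp_rot: [0.001, 0.662, 0.749, 0.001]
ft_force: [-0.6, -0.4, 0.5]
finger_gap: 0.995
```

Run:
```python
from h import *
plan([615,-268,8],LA,.085,n=2)
```

```text
t 13.95 pos [ 616.4 -266.3   10.2] xang 97.03 tilt 0.14 F [-0.6 -0.4  0.5] gap 0.995 j [-0.5   0.7   0.03  0.9   0.    0.95]
[ [0.085, -0.0015, -0.0016, 0.0022, 0.1, -0.0, 0.2],
[0.085, -0.0, -0.0, 0.0, 0.0, -0.0, -0.0] ]
end [ 615. -268.    8.]
```

Emit:
{"name": "jog_arm", "arguments": {
  "moves": [
    [[0.085,-0.002,-0.001,0.003,0,0,0.2],[0.035,0,0,0,0,0,0],[0.035,0,0,0,0,0,0],[0.035,0,0,0,0,0,0],[0.035,0,0,0,0,0,0]]
  ],
  "force": 35
}}

```text
t: 14.37
position: [616.4, -269.1, 9.2]
tcp_rot: [0.002, 0.664, 0.748, 0.001]
ft_force: [-3.3, 2.1, 10.0]
finger_gap: 0.457
```

Emit:
{"name": "jog_arm", "arguments": {
  "moves": [
    [[0.035,0,0,0,0,0,0],[0.035,0,0,0,0,0,0]]
  ]
}}

```text
t: 14.53
position: [616.4, -269.2, 9.3]
tcp_rot: [0.002, 0.664, 0.748, 0.001]
ft_force: [-0.4, -0.3, -2.5]
finger_gap: 0.453
```

Emit:
{"name": "jog_arm", "arguments": {
  "moves": [
    [[0.035,0,0,-0.01,0,0,0],[0.035,0,0,-0.02,0,0,0],[0.035,0,0,-0.02,0,0,0]]
  ]
}}

```text
t: 14.78
position: [611.1, -266.2, 54.4]
tcp_rot: [-0.005, 0.664, 0.748, -0.0]
ft_force: [0.8, -0.7, -2.3]
finger_gap: 0.458
```

Run:
```python
from h import *
im=bot.snapshot('wrist'); cv2.imwrite('pics/w22.png',im)
plan([*(O+X*245),60],LA,.035,n=5)
```

```text
t 14.83 pos [ 613.4 -267.4   59.3] xang 96.8 tilt 0.2 F [ 0.6 -0.3  0.2] gap 0.454 j [-0.51  0.66  0.09  1.01  0.    0.95]
[ [0.035, 0.04, -0.0037, 0.0, -0.1, -0.2, -0.0],
[0.035, 0.04, -0.0036, -0.0001, 0.0, 0.0, -0.0],
[0.035, 0.04, -0.0037, -0.0002, 0.0, 0.0, -0.0],
[0.035, 0.04, -0.0036, -0.0001, 0.0, 0.0, -0.0],
[0.035, 0.04, -0.0037, -0.0002, 0.0, 0.0, -0.0] ]
end [571.5 -71.   60. ]
```

View pics/w22.png

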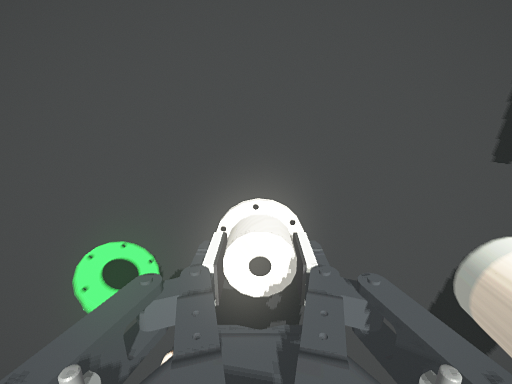

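Emit:
{"name": "jog_arm", "arguments": {
  "moves": [
    [[0.035,0.038,-0.004,0,0,0,0],[0.035,0.04,-0.004,0,0,0,0],[0.035,0.04,-0.004,0,0,0,0],[0.035,0.036,-0.004,0,0,0,0],[0.035,0.03,-0.003,0,0,0,0]]
  ]
}}

```text
t: 15.25
position: [578.0, -91.0, 62.2]
tcp_rot: [0.006, 0.669, 0.744, 0.002]
ft_force: [0.7, 0.2, -3.3]
finger_gap: 0.451
```

Run:
```python
from h import *
im=bot.snapshot('wrist'); cv2.imwrite('pics/w23.png',im)
plan([*(O+X*243),30],LA,.035,n=5)
```

```text
t 15.3 pos [575.7 -84.8  61.7] xang 96.38 tilt 0.5 F [-3.   6.4 -2.9] gap 0.454 j [-0.26  0.49 -0.21  0.87  0.    1.2 ]
[ [0.035, 0.04, -0.0051, 0.0304, 0.5, -0.0, -0.5],
[0.035, 0.0016, -0.0002, 0.0012, 0.0, -0.0, 0.0],
[0.035, -0.0, -0.0, 0.0, 0.0, -0.0, 0.0],
[0.035, -0.0, -0.0, 0.0, 0.0, -0.0, 0.0],
[0.035, -0.0, -0.0, 0.0, 0.0, -0.0, 0.0] ]
end [566. -44.  30.]
```

View pics/w23.png

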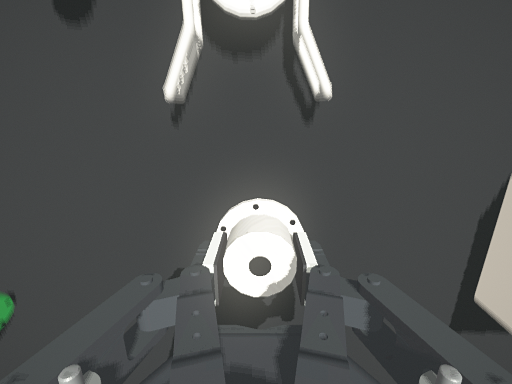

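Emit:
{"name": "jog_arm", "arguments": {
  "moves": [
    [[0.035,0.03,-0.005,0.015,0.5,0,-0.5],[0.035,0.012,-0.001,0.015,0,0,0],[0.035,0,0,0.01,0,0,0],[0.035,0,0,0,0,0,0]]
  ]
}}

```text
t: 15.63
position: [565.3, -40.0, 22.0]
tcp_rot: [0.001, 0.661, 0.75, 0.001]
ft_force: [0.5, -0.4, -3.8]
finger_gap: 0.453
```

Run:
```python
from h import *
plan([*(O+X*241),9],LA,.035,n=2)
print(lane(bot.sense()['position']))
```

```text
t 15.63 pos [565.3 -40.   22. ] xang 97.24 tilt 0.18 F [ 0.5 -0.4 -3.8] gap 0.453 j [-0.18  0.51 -0.29  0.77  0.    1.26]
[ [0.035, -0.002, 0.0002, 0.013, 0.2, 0.1, 0.4],
[0.035, -0.0, -0.0, -0.0, -0.0, -0.0, 0.0] ]
end [565.8 -42.    9. ]
(np.float64(238.94890087528216), np.float64(-0.2511718788089859))
```

Emit:
{"name": "jog_arm", "arguments": {
  "moves": [
    [[0.035,0,0,0.009,0.2,0.1,0.4],[0.035,0,0,0.003,0,0,0],[0.035,0,0,0,0,0,0]]
  ]
}}

```text
t: 15.88
position: [566.7, -42.6, 9.3]
tcp_rot: [0.0, 0.665, 0.747, 0.0]
ft_force: [-1.5, 2.6, 1.5]
finger_gap: 0.451
```

Emit:
{"name": "jog_arm", "arguments": {
  "moves": [
    [[0.035,0,0,0.002,0,0,0],[0.035,0,0,0,0,0,0]]
  ]
}}

```text
t: 16.05
position: [567.2, -43.3, 10.2]
tcp_rot: [-0.0, 0.665, 0.746, 0.001]
ft_force: [-0.8, -0.3, -3.0]
finger_gap: 0.454
```

Emit:
{"name": "jog_arm", "arguments": {
  "moves": [
    [[0.035,0,0,0.002,0,0,0],[0.06,0,0,0,0,0,0],[0.085,0,0,0,0,0,0],[0.085,0,0,-0.005,0,0,0],[0.085,0,0,-0.03,0,0,0]]
  ]
}}

```text
t: 16.47
position: [566.9, -46.3, 41.5]
tcp_rot: [-0.001, 0.667, 0.745, 0.0]
ft_force: [-1.0, 0.3, -0.3]
finger_gap: 0.983
```

Emit:
{"name": "jog_arm", "arguments": {
  "moves": [
    [[0.085,-0.005,0,-0.025,0,0,0],[0.016,-0.03,0,0,0,0,0],[0.016,-0.028,0,0,0,0,0],[0.016,0,0,0,0,0,0]]
  ]
}}

```text
t: 16.8
position: [580.1, -111.6, 76.3]
tcp_rot: [0.006, 0.666, 0.746, 0.003]
ft_force: [0.5, -0.5, 0.6]
finger_gap: 0.6
```

Run:
```python
from h import *
im=bot.snapshot('wrist'); cv2.imwrite('pics/w24.png',im)
print(lane(bot.sense()['position']))
plan([*(O+X*300),30],LA,.016,n=3)
```

```text
(np.float64(309.80213753418303), np.float64(5.773021919383399))
t 16.85 pos [ 579.7 -109.7   76.1] xang 96.58 tilt 0.68 F [ 0.5 -0.1 -0.1] gap 0.51 j [-0.3   0.49 -0.17  0.91  0.    1.16]
[ [0.016, 0.0086, -0.0055, 0.04, 0.7, 0.1, -0.2],
[0.016, 0.0013, -0.0008, 0.0061, -0.0, 0.0, -0.0],
[0.016, -0.0, 0.0, -0.0, -0.0, 0.0, -0.0] ]
end [ 572.8 -100.6   30. ]
```

View pics/w24.png

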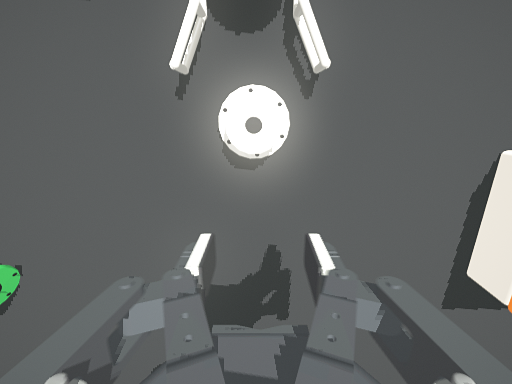

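Emit:
{"name": "jog_arm", "arguments": {
  "moves": [
    [[0.016,0.0,-0.006,0.038,0.7,0.1,-0.2],[0.016,0,0,0.022,0,0,0],[0.016,0,0,0.004,0,0,0],[0.016,0,0,0,0,0,0]]
  ]
}}

```text
t: 17.18
position: [577.2, -110.4, 13.6]
tcp_rot: [0.003, 0.664, 0.747, 0.002]
ft_force: [-0.2, -0.3, 0.3]
finger_gap: 0.188
```

Run:
```python
from h import *
im=bot.snapshot('wrist'); cv2.imwrite('pics/w25.png',im)
print(lane(bot.sense()['position']))
plan([*(O+X*285),12],LA,.016,n=3)
```

```text
(np.float64(310.11542703289973), np.float64(3.333712793567088))
t 17.23 pos [ 577.3 -110.3   14.1] xang 96.76 tilt 0.36 F [-0.4  0.2 -0.4] gap 0.19 j [-0.3   0.55 -0.24  0.77  0.    1.16]
[ [0.016, 0.0251, -0.0034, 0.002, 0.3, 0.1, -0.1],
[0.016, 0.0, 0.0, 0.0, 0.0, -0.0, 0.0],
[0.016, 0.0, 0.0, 0.0, 0.0, -0.0, 0.0] ]
end [571.  -85.7  12. ]
```

View pics/w25.png

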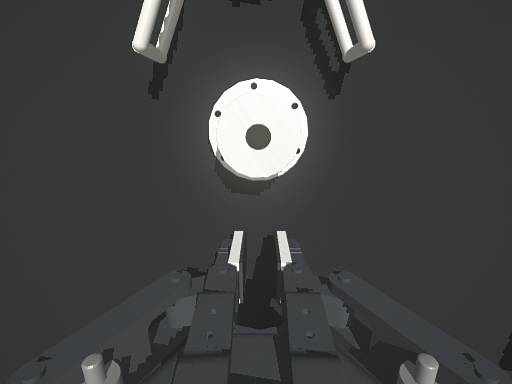

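Emit:
{"name": "jog_arm", "arguments": {
  "moves": [
    [[0.016,0.012,-0.003,0.002,0.3,0.1,0],[0.016,0.012,0,0,0,0,0],[0.016,0.008,0,0,0,0,0],[0.016,0.008,0,0,0,0,0],[0.016,0.008,0,0,0,0,0]]
  ]
}}

```text
t: 17.65
position: [570.9, -59.3, 16.4]
tcp_rot: [0.003, 0.664, 0.748, 0.001]
ft_force: [0.5, -1.2, -1.0]
finger_gap: 0.186
```

Run:
```python
from h import *
im=bot.snapshot('wrist'); cv2.imwrite('pics/w26.png',im)
print(lane(bot.sense()['position']))
plan([*(O+X*215),12],LA,.016,n=5,mx=8)
```

```text
(np.float64(256.9499953180936), np.float64(2.90696259264889))
t 17.7 pos [570.6 -57.5  16.4] xang 96.85 tilt 0.36 F [-0.   1.1 -0.2] gap 0.187 j [-0.21  0.52 -0.28  0.76  0.    1.24]
[ [0.016, 0.008, -0.0006, 0.0008, 0.3, 0.1, 0.0],
[0.016, 0.008, -0.0005, 0.0008, 0.0, -0.0, 0.0],
[0.016, 0.008, -0.0006, 0.0009, 0.0, -0.0, 0.0],
[0.016, 0.008, -0.0005, 0.0008, 0.0, -0.0, 0.0],
[0.016, 0.008, -0.0006, 0.0009, 0.0, -0.0, 0.0] ]
end [563.  -18.2  12.2]
```

View pics/w26.png

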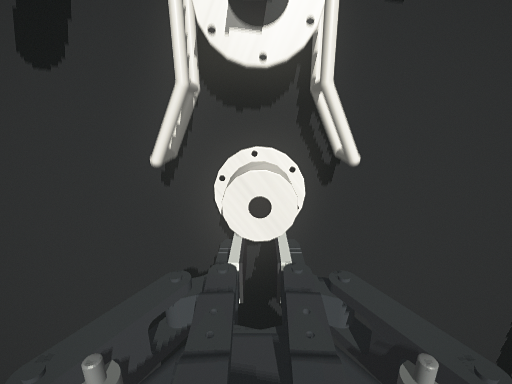

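Emit:
{"name": "jog_arm", "arguments": {
  "moves": [
    [[0.016,0.008,0,0.002,0.3,0.1,0],[0.016,0.008,0,0.001,0,0,0],[0.016,0.008,0,0.001,0,0,0],[0.016,0.008,0,0,0,0,0],[0.016,0.002,0,0,0,0,0]]
  ]
}}

```text
t: 18.12
position: [570.3, -24.3, 15.7]
tcp_rot: [0.006, 0.664, 0.748, -0.001]
ft_force: [0.1, -3.5, 0.8]
finger_gap: 0.19
```

Run:
```python
from h import *
im=bot.snapshot('wrist'); cv2.imwrite('pics/w27.png',im)
print(lane(bot.sense()['position']))
plan([*(O+X*200),12],LA,.016,n=2,mx=8)
```

```text
(np.float64(223.85405106543348), np.float64(6.595916388399635))
t 18.17 pos [570.3 -24.2  15.6] xang 96.8 tilt 0.7 F [ 0.7  0.3 -0.1] gap 0.189 j [-0.15  0.52 -0.29  0.75 -0.01  1.3 ]
[ [0.016, 0.008, -0.0022, 0.0011, 0.4, 0.6, -0.0],
[0.016, 0.008, -0.0022, 0.0012, 0.0, -0.0, -0.0] ]
end [564.   -8.9  13.2]
```

View pics/w27.png

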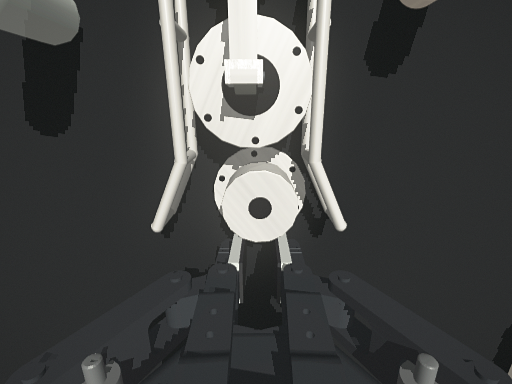

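Emit:
{"name": "jog_arm", "arguments": {
  "moves": [
    [[0.016,0.004,-0.002,0.001,0.4,0.6,0],[0.016,0.004,-0.002,0.001,0,0,0],[0.016,0.004,-0.001,0,0,0,0],[0.016,0.004,0,0,0,0,0]]
  ]
}}

```text
t: 18.5
position: [566.4, -11.3, 14.8]
tcp_rot: [0.003, 0.665, 0.747, 0.0]
ft_force: [1.6, -6.5, 0.8]
finger_gap: 0.189
```

Run:
```python
from h import *
im=bot.snapshot('wrist'); cv2.imwrite('pics/w28.png',im)
print(lane(bot.sense()['position']))
plan([*(O+X*200),12],LA,.016,n=2,mx=8)
```

```text
(np.float64(209.89659155337932), np.float64(4.210893156347402))
t 18.55 pos [566.3 -10.7  14.8] xang 96.67 tilt 0.37 F [ 1.5 -4.9  2.6] gap 0.185 j [-0.13  0.51 -0.3   0.75 -0.    1.33]
[ [0.016, 0.008, -0.0034, 0.0022, 0.3, 0.3, -0.2],
[0.016, 0.0019, -0.0008, 0.0006, -0.0, -0.0, 0.0] ]
end [560.9  -1.3  12. ]
```

View pics/w28.png

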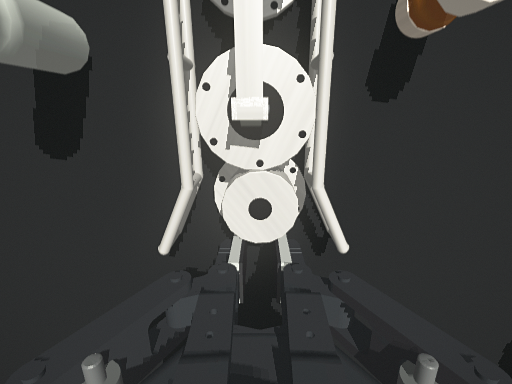

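Emit:
{"name": "jog_arm", "arguments": {
  "moves": [
    [[0.016,0.004,-0.002,0.001,0.3,0.4,0],[0.016,0.004,-0.001,0.001,0,0,0],[0.016,0.004,0,0,0,0,0],[0.016,0.004,0,0,0,0,0]]
  ]
}}

```text
t: 18.88
position: [564.0, -5.9, 15.1]
tcp_rot: [0.008, 0.668, 0.744, -0.007]
ft_force: [0.3, -7.9, 2.1]
finger_gap: 0.184
```

Emit:
{"name": "jog_arm", "arguments": {
  "moves": [
    [[0.016,0.004,0,0,0,0.4,0],[0.016,0.004,0,0,0,0,0],[0.016,0.004,0,0,0,0,0]]
  ]
}}

```text
t: 19.13
position: [562.5, 1.0, 15.1]
tcp_rot: [0.009, 0.67, 0.743, -0.009]
ft_force: [1.4, -7.4, 3.1]
finger_gap: 0.187
```

Run:
```python
from h import *
im=bot.snapshot('wrist'); cv2.imwrite('pics/w29.png',im)
print(lane(bot.sense()['position']))
plan([*(O+X*170),12],LA,.016,n=2,mx=4)
```

```text
(np.float64(197.24489363958952), np.float64(1.7777396654690274))
t 19.18 pos [562.3   1.6  15. ] xang 95.94 tilt 1.44 F [ 0.9 -6.6  2.5] gap 0.189 j [-0.1   0.51 -0.31  0.75 -0.02  1.37]
[ [0.016, 0.004, -0.0003, 0.0003, -0.1, 1.4, -0.9],
[0.016, 0.004, -0.0003, 0.0005, 0.0, 0.0, 0.0] ]
end [560.9   9.5  14.1]
```

View pics/w29.png

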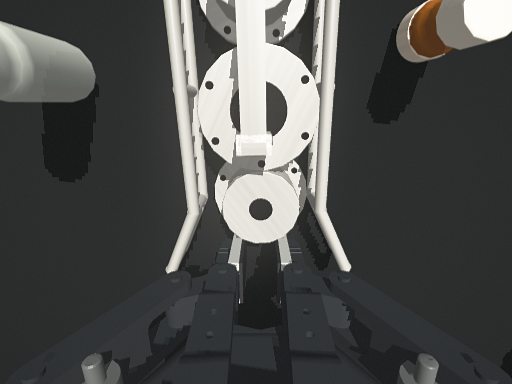

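Emit:
{"name": "jog_arm", "arguments": {
  "moves": [
    [[0.016,0.004,0,0,0,1.4,-0.9],[0.016,0.004,0,0,0,0,0],[0.016,0.004,0,0,0,0,0]]
  ]
}}

```text
t: 19.43
position: [561.6, 9.8, 14.9]
tcp_rot: [0.003, 0.665, 0.747, -0.003]
ft_force: [1.0, -7.7, 2.6]
finger_gap: 0.188
```

Emit:
{"name": "jog_arm", "arguments": {
  "moves": [
    [[0.016,0.003,0,0,0,0.4,0],[0.016,0.003,0,0,0,0,0],[0.016,0.003,0,0,0,0,0]]
  ]
}}

```text
t: 19.68
position: [561.2, 13.0, 15.0]
tcp_rot: [0.004, 0.667, 0.745, -0.005]
ft_force: [0.9, -8.8, 2.3]
finger_gap: 0.187
```

Run:
```python
from h import *
im=bot.snapshot('wrist'); cv2.imwrite('pics/w30.png',im)
print(lane(bot.sense()['position']))
plan([*(O+X*170),12],LA,.016,n=2,mx=4)
```

```text
(np.float64(185.4583421679329), np.float64(1.9546044364719115))
t 19.73 pos [561.1  13.3  15. ] xang 96.38 tilt 0.8 F [ 0.8 -9.   2.5] gap 0.189 j [-0.08  0.51 -0.31  0.75 -0.01  1.38]
[ [0.016, 0.004, -0.0005, 0.0007, -0.1, 0.8, -0.4],
[0.016, 0.004, -0.0005, 0.0008, -0.0, -0.0, -0.0] ]
end [559.2  21.2  13.4]
```

View pics/w30.png

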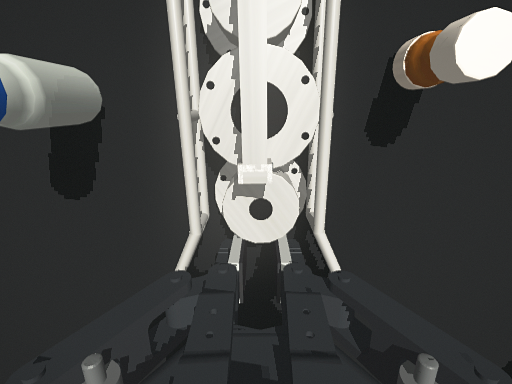

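Emit:
{"name": "jog_arm", "arguments": {
  "moves": [
    [[0.016,0.004,0,0,0,0.8,-0.4],[0.016,0.004,0,0,0,0,0],[0.016,0.004,0,0,0,0,0]]
  ]
}}

```text
t: 19.98
position: [560.5, 18.8, 15.0]
tcp_rot: [0.004, 0.666, 0.746, -0.005]
ft_force: [1.6, -9.9, 2.2]
finger_gap: 0.188
```

Emit:
{"name": "jog_arm", "arguments": {
  "moves": [
    [[0.016,0.003,0,0,0,0.4,0],[0.016,0.003,0,0,0,0,0],[0.016,0.003,0,0,0,0,0]]
  ]
}}

```text
t: 20.23
position: [560.1, 21.4, 15.1]
tcp_rot: [0.006, 0.668, 0.744, -0.008]
ft_force: [1.2, -9.9, 2.2]
finger_gap: 0.186
```

Run:
```python
from h import *
im=bot.snapshot('wrist'); cv2.imwrite('pics/w31.png',im)
print(lane(bot.sense()['position']))
plan([*(O+X*160),12],LA,.016,n=2,mx=4)
```

```text
(np.float64(177.0036123865269), np.float64(1.876558327947347))
t 20.28 pos [560.   21.7  15.1] xang 96.17 tilt 1.16 F [ 1.9 -8.1  2.5] gap 0.191 j [-0.06  0.51 -0.31  0.75 -0.02  1.4 ]
[ [0.016, 0.004, -0.0005, 0.0006, -0.2, 1.1, -0.7],
[0.016, 0.004, -0.0004, 0.0007, -0.0, 0.0, 0.0] ]
end [558.2  29.6  13.7]
```

View pics/w31.png

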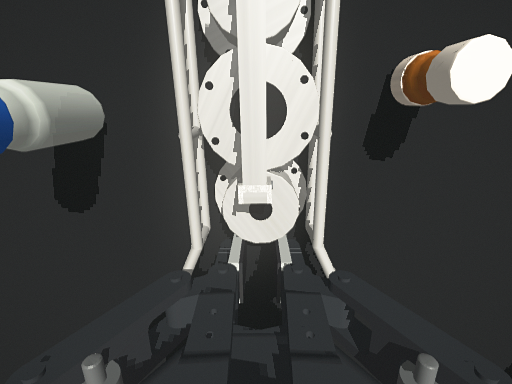

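Emit:
{"name": "jog_arm", "arguments": {
  "moves": [
    [[0.016,0.003,0,0,0,1.1,-0.7],[0.016,0.003,0,0,0,0,0],[0.016,0.003,0,0,0,0,0]]
  ]
}}

```text
t: 20.53
position: [559.8, 24.7, 15.0]
tcp_rot: [0.003, 0.665, 0.747, -0.006]
ft_force: [1.6, -9.0, 3.0]
finger_gap: 0.186
```

Emit:
{"name": "jog_arm", "arguments": {
  "moves": [
    [[0.016,0.003,0,0,0,0.4,0],[0.016,0.003,0,0,0,0,0],[0.016,0.003,0,0,0,0,0]]
  ]
}}

```text
t: 20.78
position: [559.5, 26.9, 15.1]
tcp_rot: [0.006, 0.667, 0.745, -0.009]
ft_force: [0.5, -9.4, 2.0]
finger_gap: 0.185
```

Run:
```python
from h import *
im=bot.snapshot('wrist'); cv2.imwrite('pics/w32.png',im)
print(lane(bot.sense()['position']))
plan([*(O+X*160),12],LA,.016,n=2,mx=4)
```

```text
(np.float64(171.50829041736668), np.float64(1.9416736350441761))
t 20.83 pos [559.4  27.2  15.1] xang 96.28 tilt 1.19 F [ 1.5 -9.5  2.6] gap 0.186 j [-0.05  0.51 -0.31  0.75 -0.02  1.41]
[ [0.016, 0.004, -0.0007, 0.001, -0.3, 1.1, -0.6],
[0.016, 0.004, -0.0007, 0.0011, -0.0, 0.0, 0.0] ]
end [557.1  35.   12.9]
```

View pics/w32.png

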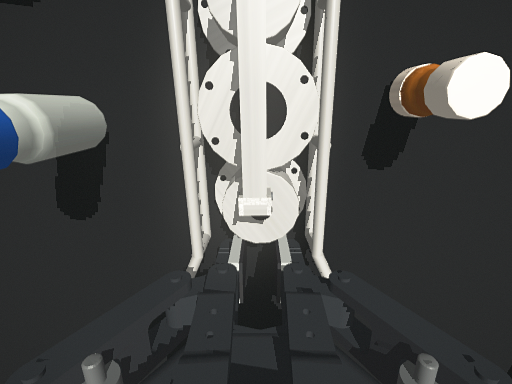

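Emit:
{"name": "jog_arm", "arguments": {
  "moves": [
    [[0.016,0.003,0,0,0,0.6,-0.3],[0.016,0.003,0,0,0,0,0],[0.016,0.003,0,0,0,0,0]]
  ]
}}

```text
t: 21.08
position: [559.2, 29.5, 15.1]
tcp_rot: [0.007, 0.667, 0.745, -0.01]
ft_force: [1.7, -9.7, 2.8]
finger_gap: 0.191
```

Emit:
{"name": "jog_arm", "arguments": {
  "moves": [
    [[0.016,0.003,0,0,0,0.4,0],[0.016,0.003,0,0,0,0,0],[0.016,0.003,0,0,0,0,0]]
  ]
}}

```text
t: 21.33
position: [558.8, 31.6, 15.2]
tcp_rot: [0.009, 0.669, 0.743, -0.013]
ft_force: [2.4, -9.5, 3.2]
finger_gap: 0.186
```

Run:
```python
from h import *
im=bot.snapshot('wrist'); cv2.imwrite('pics/w33.png',im)
print(lane(bot.sense()['position']))
plan([*(O+X*160),12],LA,.016,n=2,mx=4)
```

```text
(np.float64(166.74073738631392), np.float64(1.787550148021448))
t 21.38 pos [558.7  31.9  15.2] xang 95.95 tilt 1.83 F [ 1.4 -8.8  2.3] gap 0.187 j [-0.04  0.51 -0.31  0.75 -0.03  1.43]
[ [0.016, 0.004, -0.0011, 0.0018, -0.4, 1.8, -0.9],
[0.016, 0.0028, -0.0007, 0.0013, -0.0, -0.0, 0.0] ]
end [556.2  38.4  12. ]
```

View pics/w33.png

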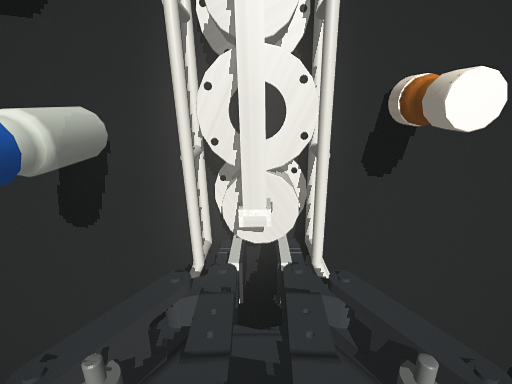

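Emit:
{"name": "jog_arm", "arguments": {
  "moves": [
    [[0.016,0.003,0,0,-0.2,1.2,-0.6],[0.016,0.003,0,0,0,0,0],[0.016,0.003,0,0,0,0,0]]
  ]
}}

```text
t: 21.63
position: [558.5, 34.7, 15.1]
tcp_rot: [0.007, 0.667, 0.745, -0.009]
ft_force: [0.8, -8.7, 2.2]
finger_gap: 0.186
```

Emit:
{"name": "jog_arm", "arguments": {
  "moves": [
    [[0.016,0.003,0,0,0,0.5,0],[0.016,0.003,0,0,0,0,0],[0.016,0.003,0,0,0,0,0]]
  ]
}}

```text
t: 21.88
position: [558.2, 36.8, 15.2]
tcp_rot: [0.009, 0.67, 0.743, -0.011]
ft_force: [1.8, -9.7, 2.9]
finger_gap: 0.183
```

Run:
```python
from h import *
im=bot.snapshot('wrist'); cv2.imwrite('pics/w34.png',im)
im=bot.snapshot('scene'); cv2.imwrite('pics/s34.png',cv2.resize(im[110:230,220:380],(800,600),interpolation=cv2.INTER_CUBIC))
print(lane(bot.sense()['position']))
plan([*(O+X*155),12],LA,.016,n=2,mx=4)
```

```text
(np.float64(161.83336922488394), np.float64(1.8609826904614688))
t 21.98 pos [558.2  36.8  15.2] xang 95.95 tilt 1.67 F [ 1.9 -9.8  2.6] gap 0.187 j [-0.03  0.51 -0.31  0.75 -0.03  1.44]
[ [0.016, 0.004, -0.0011, 0.0017, -0.3, 1.6, -0.9],
[0.016, 0.0029, -0.0008, 0.0014, 0.0, 0.0, 0.0] ]
end [555.6  43.4  12. ]
```

View pics/w34.png

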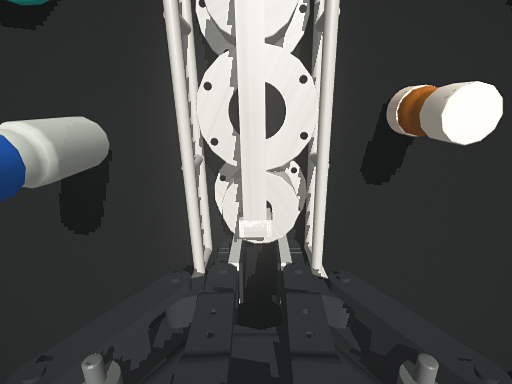

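View pics/s34.png

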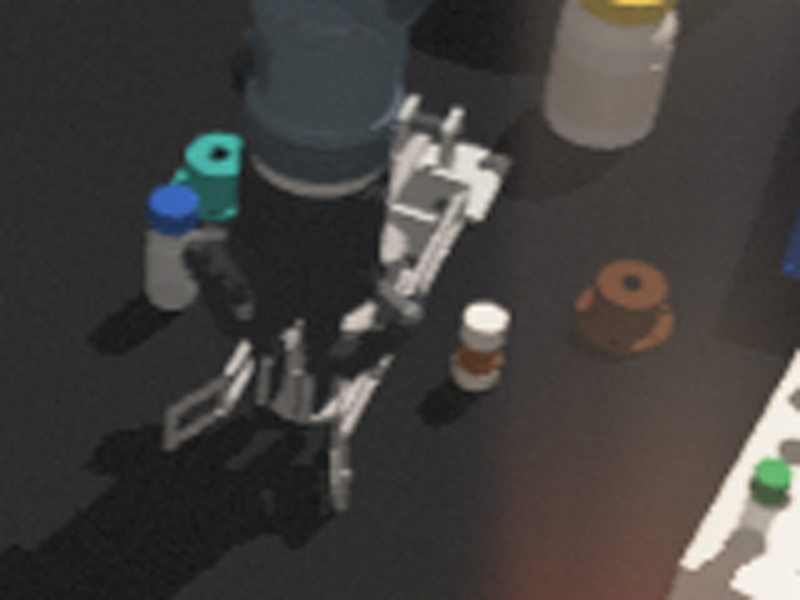

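Emit:
{"name": "jog_arm", "arguments": {
  "moves": [
    [[0.016,0.003,0,0,-0.2,1.2,-0.6],[0.016,0.003,0,0,0,0,0]]
  ]
}}

```text
t: 22.15
position: [558.3, 37.1, 15.1]
tcp_rot: [0.007, 0.667, 0.745, -0.007]
ft_force: [1.8, -11.4, 2.6]
finger_gap: 0.185
```

Emit:
{"name": "jog_arm", "arguments": {
  "moves": [
    [[0.016,0.003,0,0,0,0,0],[0.016,0.003,0,0,0,0,0]]
  ]
}}

```text
t: 22.32
position: [558.3, 37.0, 15.2]
tcp_rot: [0.011, 0.669, 0.743, -0.012]
ft_force: [1.9, -11.1, 2.7]
finger_gap: 0.189
```

Run:
```python
from h import *
im=bot.snapshot('wrist'); cv2.imwrite('pics/w35.png',im)
print(lane(bot.sense()['position']))
plan([*(O+X*155),12],LA,.016,n=2,mx=4)
```

```text
(np.float64(161.58607701321952), np.float64(1.9317114556364947))
t 22.37 pos [558.3  37.   15.2] xang 96.07 tilt 1.9 F [  0.9 -12.3   2.7] gap 0.187 j [-0.03  0.51 -0.31  0.75 -0.03  1.44]
[ [0.016, 0.004, -0.0012, 0.0018, -0.2, 1.9, -0.8],
[0.016, 0.0026, -0.0008, 0.0013, 0.0, -0.0, 0.0] ]
end [555.5  43.3  12. ]
```

View pics/w35.png

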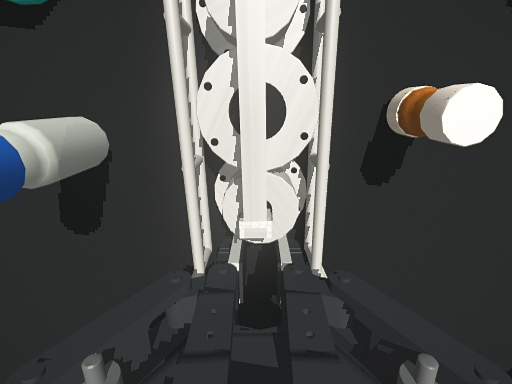

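Run:
```python
from h import *
c=cam('wrist')
for nm,uv,z in [('bar end top',(256,222),48),('bar end bottom',(256,240),40),('crown rear',(260,243),30),('B brim front',(258,43),30),('B brim rear',(258,170),30),('B hole ctr',(258,108),30)]:
    P=unproj(c,uv,z); print(nm,np.round(lane(P),1))
im=cv2.imread('pics/w35.png'); cv2.imwrite('pics/w35c.png',cv2.resize(im[140:290,160:360],(800,600),interpolation=cv2.INTER_CUBIC))
im=bot.snapshot('top'); cv2.imwrite('pics/t35.png',cv2.resize(im[130:230,130:260],(780,600),interpolation=cv2.INTER_CUBIC))
```

```text
bar end top [128.7   1.5]
bar end bottom [142.2   1.2]
crown rear [149.7   3. ]
B brim front [55.1  3.4]
B brim rear [109.5   2.6]
B hole ctr [80.9  3. ]
```

View pics/w35c.png

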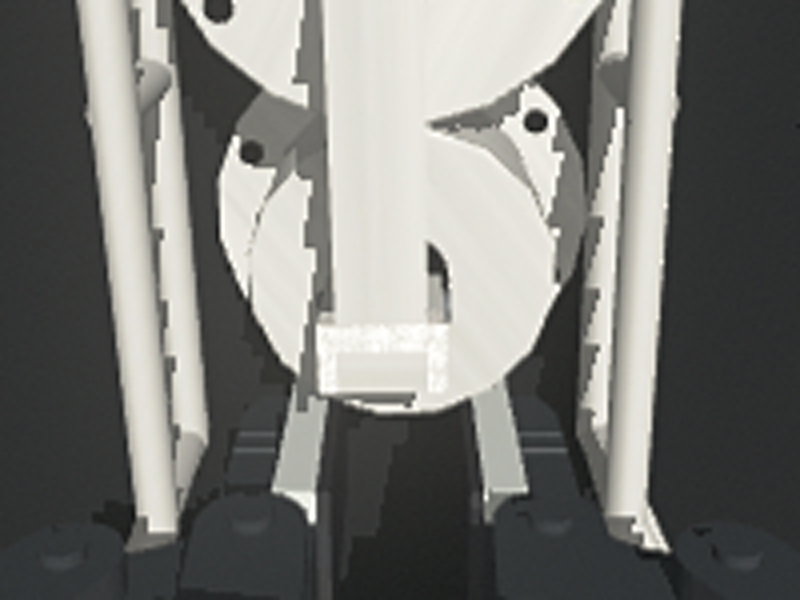

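View pics/t35.png

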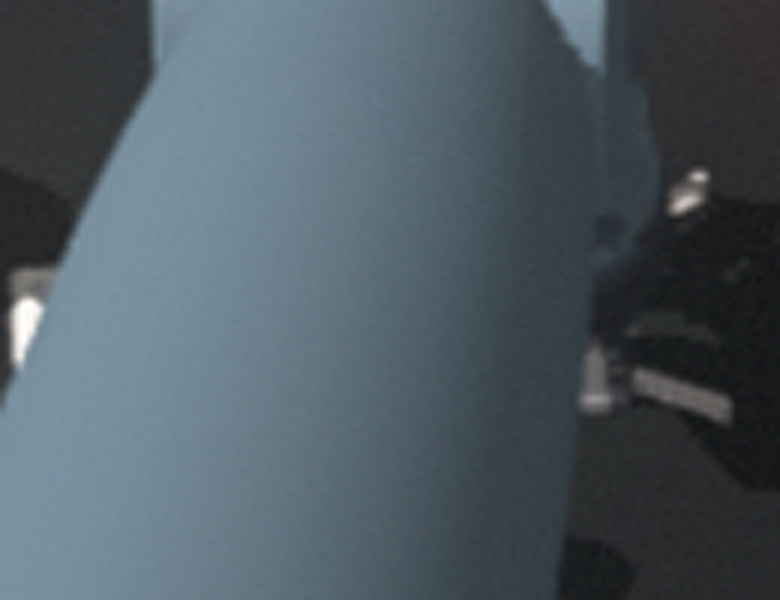

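Emit:
{"name": "jog_arm", "arguments": {
  "moves": [
    [[0.016,0.004,0,0,-0.1,0.8,-0.4],[0.016,0.005,0,0,0,0.5,0],[0.016,0.006,0,0,0,0.5,0]]
  ]
}}

```text
t: 22.67
position: [558.2, 37.7, 15.4]
tcp_rot: [0.011, 0.669, 0.743, -0.012]
ft_force: [1.7, -20.5, 2.5]
finger_gap: 0.189
```

Emit:
{"name": "jog_arm", "arguments": {
  "moves": [
    [[0.016,0.006,0,0,0,0.5,0],[0.016,0.005,0,0,0,0,0]]
  ]
}}

```text
t: 22.83
position: [558.2, 37.3, 15.5]
tcp_rot: [0.017, 0.672, 0.74, -0.017]
ft_force: [1.5, -14.7, 0.9]
finger_gap: 0.187
```

Run:
```python
from h import *
im=bot.snapshot('wrist'); cv2.imwrite('pics/w36.png',im); s=bot.sense(); print(lane(s['position']),s['ft_force'],s['t'])
```

```text
(np.float64(161.1736125278915), np.float64(1.8654407438827274)) [  1.80836515 -17.53339816   2.917298  ] 22.8833
```

View pics/w36.png

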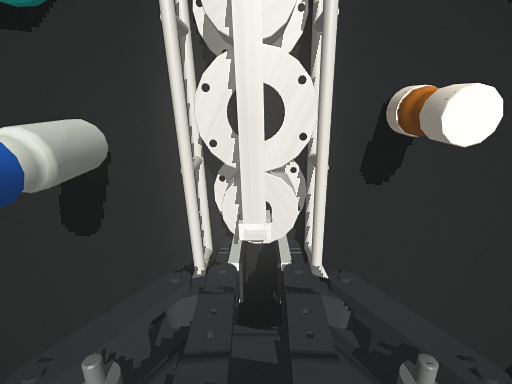

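Emit:
{"name": "jog_arm", "arguments": {
  "moves": [
    [[0.016,-0.005,0,0,0,0,0],[0.016,-0.015,0,0,0,0,0],[0.016,-0.03,0,0,0,0,0],[0.016,-0.035,0,-0.005,0,0,0],[0.016,-0.035,0,-0.02,0,0,0]]
  ]
}}

```text
t: 23.3
position: [560.0, -73.5, 38.4]
tcp_rot: [0.004, 0.668, 0.744, -0.018]
ft_force: [-0.3, 0.4, -0.5]
finger_gap: 0.188
```

Emit:
{"name": "jog_arm", "arguments": {
  "moves": [
    [[0.016,-0.04,0,-0.03,0,1,0],[0.016,-0.04,0,-0.03,0,1,0],[0.016,-0.04,0,-0.02,0,0,0],[0.016,-0.04,0,0,0,0,0],[0.016,-0.02,0,0,0,0,0]]
  ]
}}

```text
t: 23.72
position: [577.0, -243.3, 113.8]
tcp_rot: [-0.016, 0.667, 0.745, -0.002]
ft_force: [0.4, 0.0, -0.5]
finger_gap: 0.189
```

Run:
```python
from h import *
im=bot.snapshot('top'); cv2.imwrite('pics/t37.png',cv2.resize(im[130:230,130:260],(780,600),interpolation=cv2.INTER_CUBIC))
ct=cam('top')
for x in (34,82,130): print(x,((proj(ct,[[*(O+X*x),30]])[0]-[130,130])*6).round())
im=bot.snapshot('scene'); cv2.imwrite('pics/s37.png',cv2.resize(im[110:230,220:380],(800,600),interpolation=cv2.INTER_CUBIC))
```

```text
34 [306. 324.]
82 [419. 313.]
130 [532. 303.]
```

View pics/t37.png

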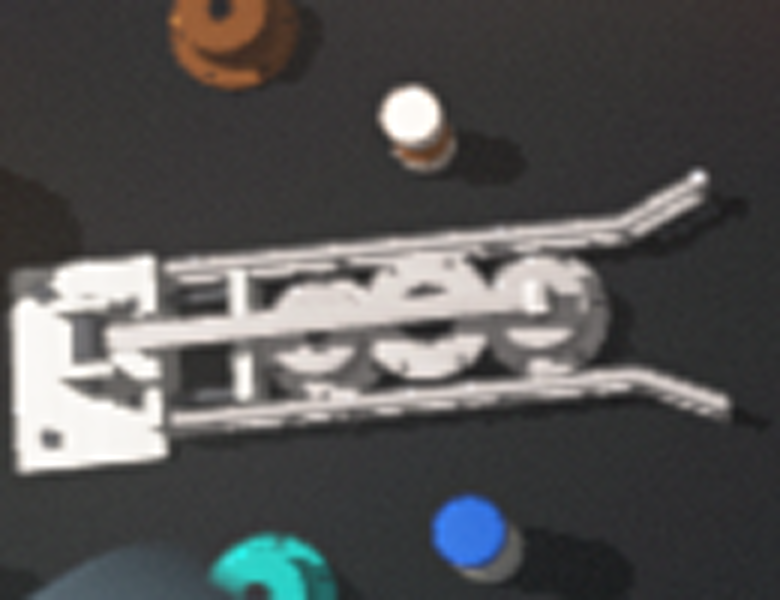

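View pics/s37.png

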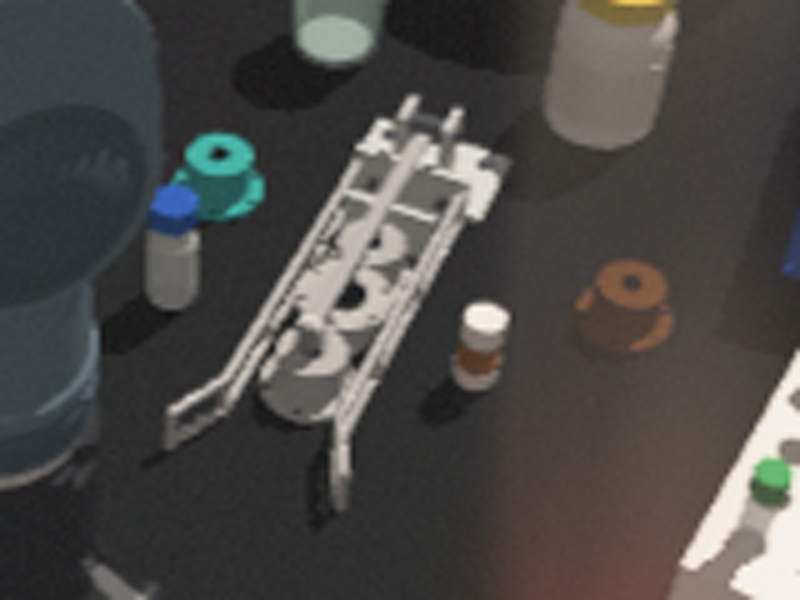

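```bash
python3 -c "
from plant import bot
print(bot.close_job())"
```

```text
the job is handed in; nothing more can be done
None
```

I tipped the lying cap onto its crown and set it at the mouth of the carrier. I pushed it in under the finger with the gripper nearly shut, then placed the brim-standing cap behind it. That last cap pushed the whole row in until it stopped moving. I backed the arm out and handed the job in at about 24 s; the hand-in reports no verdict.

- **Pressing on the end stop:** the row slid at about 9–10 N on the wrist. It then stopped, and the wrist force rose to about 20 N. That leaves roughly 11 N at the stop by estimate, as I could not read the force there directly.
- **Row position:** the last pictures show the caps crown up, crown down, crown up. Their centres are about 46–48 mm apart. The first cap is about 34–41 mm from the closed end and the third about 130–133 mm. The two cameras disagree by up to about 7 mm, which still leaves both caps well within the limits.
- **Finger and bystanders:** the finger's roller sits on the third cap's crown. I did not measure its force. The vial beside the carrier, the tube and the part of the beaker and jar in view look undisturbed; I did not check the vial on the right at the end.

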